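Feed a brass bar through the spring flap of a cut-off grinder

ROBOT

A 6-joint arm with a two-finger parallel gripper is mounted at the origin on the work surface. World frame = base frame: x ahead of the robot, y to its left, z up, the work surface at z = 0. Lengths are in m, angles in rad, forces in N, time in s.
With the tool pointing down it reaches from about 0.25 to 0.775 m from the base axis. Payload 4 kg.
Tool frame: the origin (TCP) lies on the centre line of the jaws, within the pads' length; the fingertips stand 8 mm ahead of it and the grasp point (between the pads) lies 11 mm behind it; y points along the fingers, x is the direction in which the jaws open and shut, and the axes are right-handed (so a half turn about y gives the same grasp; the last joint's range is limited). The gripper opens to 94 mm and grips with 3 to 60 N. Pads are 16 mm wide; open, the fingers measure 119 mm over their backs; the gripper's body (75 mm by 177 mm) begins 78 mm behind the grasp point.
Start: joints at [-1.239, 0.087, 1.371, -0, 1.684, -0.103], TCP at [0.232, -0.499, 0.176] pointing down, gripper open.
Joint ranges: [-3.1, 3.1], [-0.76, 2.03], [0.27, 2.55], [-1.08, 4.22], [0.17, 2.65], [-2.57, 2.57]. Speed limits (rad/s): [2.79, 2.79, 3.14, 3.14, 3.14, 3.14].

INTERFACE

Orientations are given as [roll, pitch, yaw] about the fixed x, y, z axes, in that order (R = Rz(yaw) Ry(pitch) Rx(roll)).
In Python, from bench import robot gives the robot as it stands.
- The arm moves only by the tool step_arm, never from a script. Its argument "commands" is a list of rows, each an object with "xyz": the shift along the world's x, y, z in m, a list of three; "twist": the turn, a rotation vector about the world's x, y, z in degrees, a list of three. In form: [{"xyz": [tx, ty, tz], "twist": [ax, ay, az]}, ...]. A call has 1 to 12 rows; each row is the pose to reach, as a shift and turn from the pose commanded when the call began; what a row does not reach only later rows make up. A row lasts 1/12 s, in which the tool goes at most 41.7 mm and 7.16 degrees, less where a joint would pass 70% of its speed; a pose out of reach is approached as far as the arm can. A call with a gripper value outside its range is refused whole. "fingers" is the closure in counts, from 0 (fully open) to 255 (shut), set as the call begins (left out, the last holds). The fingers move at their own pace and stop on an object; the grip force is fixed at half the most. Time passes only in rows, so rows that repeat a pose let the fingers close. It gives the time, the measured TCP pose, the force and the opening at its end, in the units of the state.
- robot.get_obs(): the state, without advancing time (a new reading comes with each control period).
- robot.snapshot(name): name is "scene" or "top"; returns (picture, depth): 480x640x3 uint8, red, green, blue; 480x640 float32, m along the optical axis (not along the pixel's ray), 0 where there is no reading.
- robot.camera_info(name): a dict with "fx", "fy", "cx", "cy" (pixels), "R" (3x3) and "t" (3): a world point X has camera coordinates R X + t. Camera axes: x right, y down, z forward; pixel columns grow to the right and rows downward; lengths in m; the calibration is good to about 2 mm. A picture is of the moment at which its call begins. camera_info takes no time and is no camera call.
- robot.close_job(): hands the job in, once; it reports no verdict.
The state is a dict: "time": time; "joint_positions": joint angles; "qvel": joint speeds; "joint_torque": joint torques, N m; "tool_pos": TCP position; "ee_rot": TCP orientation; "wrist_force": force on the tool from outside, world axes, zero at the start; "wrist_torque": the same for the moment, N m; "width": finger opening in m.
Only numpy, scipy, OpenCV 4.12 (cv2) and the standard library are available. Lean on these libraries where they do the work, as an engineer would, in place of code of your own. Each camera call takes 0.05 s, during which the arm holds its last target.

TASK

Fold the feeder's hinged infeed shelf down until it is level, then lay the long square brass bar on it with its nose well through the spring flap. With the wooden push stick, push the bar the rest of the way in, through the flap, until it has pressed the hidden end plunger fully home, without forcing it; then draw the stick out so that the flap swings shut behind the bar and set the stick back down on its blade on the bench. Leave all the other things where they are.

Things in the scene. Friction and masses are not known exactly. Their poses are not given: they have to be found in the camera images.
- mouth (a point): Middle of the sill of the feeder's mouth, 50 mm above the bench, on the wall's outer face; x points level into the tunnel (feed direction), z up. The mouth is 50 mm wide, 42 mm high, its wall 8 mm thick, filled by a steel flap. The feeder is a fixed tunnel, 90 mm wide, 275 long, 104 tall, with clear roof and sides, in front of a small grinder.
- guide (a point): Middle of the tunnel's floor 95 mm inside the mouth, level with the sill; axes as at the mouth. From 45 to 95 mm deep 12 mm high rails narrow from 40 to 24 mm, then run straight. The face of the end plunger is somewhere 165 to 195 mm deep, elsewhere each time; its place is not given.
- flap (a joint): Steel flap, 46 mm wide, 39 mm tall, hinged along the top of the mouth, 42 mm above the sill; 0 = hanging shut, grows (rad, to 1.4) as its lower edge swings into the tunnel. A spring shuts it: about 1 N at its lower edge to start, 3 N wide open. It rests on what lies under it and shuts once a 16 mm high thing is wholly over 30 mm deep.
- shelf (a joint): Aluminium infeed shelf, 117 mm long, 70 wide, 6 thick, hinged along the sill outside the mouth; 0 = level, top flush with the sill, on its stop; grows (rad) as its outer end folds up towards the mouth. Starts at 0.5 to 0.95. The hinge is stiff and stays where left; pressing down from above, 55 mm out from the mouth, takes 4 to 9 N until the stop.
- plunger (a joint): End plunger inside the tunnel: 0 = out (towards the mouth), 0.010 = pressed fully home (m). It moves with about 4.5 N and stays where it is pushed; at 10 mm it meets a hard stop. Pushing bar, flap and plunger together takes up to about 11 N before that stop.
- bar_center (a point): Centre of the long square brass bar, 130 x 16 x 16 mm, 0.2 to 0.37 kg, lying on the bench; x axis along the bar, z up. Both ends are alike.
- stick_grip (a point): Centre of the handle of the wooden push stick, 29 mm above its underside; x points along the blade to its nose, z up. The handle is 50 mm long (x), 16 thick (y), its top 44 mm above the underside. The blade, 16 mm thick, 14 high, runs from 25 mm behind this point to 155 mm ahead. About 0.11 kg; lies on its blade on the bench.
- stub_c (a point): Bystander: centre of a short square brass bar, 60 x 16 x 16 mm.
- bush_c (a point): Bystander: centre of a brass ring, 36 mm across, 30 mm tall.
- slip_c (a point): Bystander: centre of a small wooden block, 70 x 30 x 20 mm.
- wrench_c (a point): Bystander: middle of a steel wrench lying flat.
- oilcan_c (a point): Bystander: centre of a plain steel can, 60 mm across, 110 mm tall.
- mug_c (a point): Bystander: centre of a white mug, 80 mm across, 90 mm tall.
Not all that is in view belongs to the job. What is shaped like the part that bears bar_center but white is not meant. What is shaped like the part that bears stick_grip but red is not meant.

How it is judged:
On the way, in this order (a step that is already met when the one before it is completed fails the run):
1. the infeed shelf is folded down level (within 0.06 rad) (value of joint shelf below 0.06 rad), for 0.2 s.
2. the bar's nose is through the flap (at least 40 mm in), holding it open, and the bar lies on the shelf (x of bar_center in the frame of mouth above -0.025 m and z of bar_center in the frame of mouth below 0.014 m and value of joint flap above 0.3 rad), for 0.2 s.
3. the push stick, in the flap, presses the bar against the plunger until it is home (at least 8 of its 10 mm) (value of joint plunger above 0.008 m and value of joint flap above 0.2 rad and contact force between stick and bar above 1 N), for 0.1 s.
At the end, for the whole second after the job is handed in: Bar flat and in line in the tunnel (0.15 rad), its centre over 100 mm deep, plunger in by 7.5 mm or more, flap shut and shelf level (each under 0.08 rad), stick on its blade on the bench (handle centre below 36 mm, tilt under 0.15 rad), bar and stick at rest (value of joint plunger above 0.0075 m and value of joint each of flap, shelf below 0.08 rad and x of bar_center in the frame of mouth above 0.1 m and z of bar_center in the frame of mouth between 0.003 and 0.014 m and angle between the x axis of bar_center and the x axis of mouth, either way round below 0.15 rad and height (world z) of stick_grip below 0.036 m and angle between stick_grip's own z axis and vertical below 0.15 rad and linear speed of each of bar, stick below 0.02 m/s); the robot touches nothing.
It fails at once if the stick is forced against the bar with more than 60 N (contact force between stick and bar above 60 N).
It fails at once if a bystander (stub, ring, block, wrench, can or mug) is moved by more than 30 mm (distance of any of stub_c, bush_c, slip_c, wrench_c, oilcan_c, mug_c from where it was at the start of the episode above 0.03 m).
It also fails if it takes over 72 s, if anything falls off the work surface, if the arm or the gripper's body presses on something with over 40 N, if the wrist force passes 120 N, or if a joint passes its speed limit or range.

## Working session

There is one attempt and no reset: what is moved stays moved. The work goes in short steps, Python scripts to look and compute and a tool call to move; the robot and the scene stay as the last step left them, time stands still between calls to the robot, and variables do not carry over. Pictures are saved under pics/ and viewed, and the job is handed in when it is done.

Besides the shell and the picture viewer there is one more tool, called after "Request:" as name([rows], argument=value, ...), one row to a line, values as JSON. step_arm: Moves the arm, as the interface text tells. Its arguments: {"type":"object","properties":{"commands":{"type":"array"},"fingers":{"type":"number"}},"required":["commands"]}

```bash
ls -la; mkdir -p pics; python3 - <<'E'
from bench import robot
import cv2,numpy as np
print(robot.get_obs())
for n in ("scene","top"):
    p,d=robot.snapshot(n); cv2.imwrite(f"pics/{n}0.png",p[:,:,::-1]); np.save(f"{n}0.npy",d); np.save(f"{n}0p.npy",p)
    print(n,robot.camera_info(n))
E
```

```text
total 12
drwxr-xr-x  3 agent agent 4096 Dec  6 07:31 .
drwxr-xr-x 23 root  root  4096 Dec  6 07:31 ..
drwxr-xr-x  2 agent agent 4096 Dec  6 07:31 pics
{'time': 0.0, 'joint_positions': array([-1.23908936e+00,  8.79607549e-02,  1.37222908e+00, -2.87267562e-06,
        1.68356546e+00, -1.03093606e-01]), 'qvel': array([ 0.00087494, -0.00184501,  0.00091698,  0.00093652,  0.00047624,
        0.00168311]), 'joint_torque': array([-2.01623494e-03, -3.40183425e+01, -3.02433980e+01,  7.16252206e-02,
        3.31354339e-02, -1.85465296e-04]), 'tool_pos': array([ 0.23147957, -0.49826042,  0.17461385]), 'ee_rot': array([-1.57057661,  0.00215145, -1.13599584]), 'wrist_force': array([-0.26990501,  0.12458014, -0.25460268]), 'wrist_torque': array([ 0.01749106,  0.06262512, -0.00714416]), 'width': 0.09361412537873662}
scene {'fx': 441.5531158237171, 'fy': 441.5531158237171, 'cx': 321.03985065266426, 'cy': 239.00291982509566, 'R': array([[ 0.1049928 ,  0.9944359 , -0.00858829],
       [ 0.65232076, -0.0753856 , -0.75418475],
       [-0.75063582,  0.07358165, -0.65660612]]), 't': array([-0.27014955, -0.28697975,  1.41232299])}
top {'fx': 489.5165163530927, 'fy': 489.5165163530927, 'cx': 322.4049523927391, 'cy': 245.61481361398543, 'R': array([[ 0.00817861, -0.99979745,  0.01838935],
       [-0.99230716, -0.01038638, -0.12336382],
       [ 0.12352983, -0.01723894, -0.99219111]]), 't': array([0.18232596, 0.54809118, 1.26808275])}
```

View pics/scene0.png

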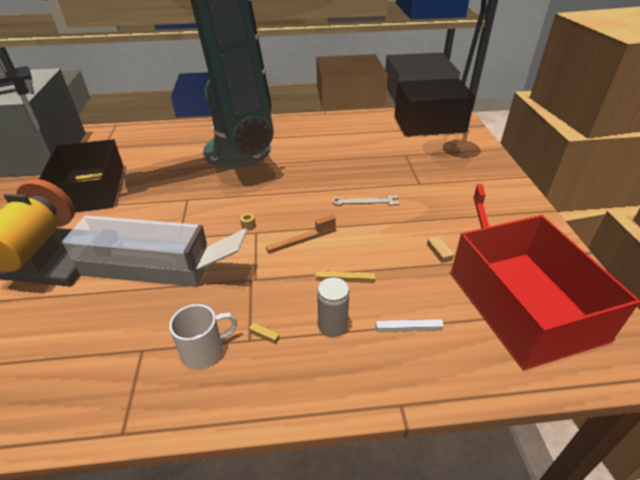

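View pics/top0.png

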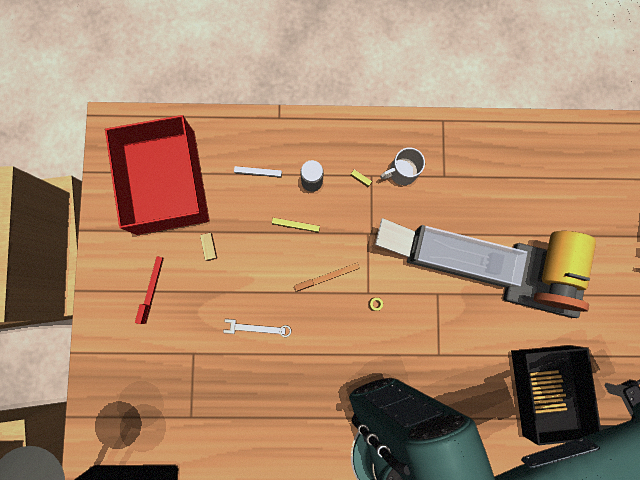

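Brass candidates in top view: long bar (296,225) is the bar; stub (361,178) is short; the white bar (258,172) is not meant. There are two sticks: wooden at (326,277), which I choose, and red at (149,290), not meant. I'll crop to check.

```bash
cat > h.py <<'E'
import numpy as np,cv2
from bench import robot
CI={n:robot.camera_info(n) for n in("scene","top")}
def ray(n,u,v):
    c=CI[n]; d=c["R"].T@np.array([(u-c["cx"])/c["fx"],(v-c["cy"])/c["fy"],1]); o=-c["R"].T@c["t"]; return o,d
def onz(n,u,v,z):
    o,d=ray(n,u,v); return o+d*(z-o[2])/d[2]
def proj(n,X):
    c=CI[n]; p=c["R"]@np.asarray(X)+c["t"]; return np.array([c["fx"]*p[0]/p[2]+c["cx"],c["fy"]*p[1]/p[2]+c["cy"]])
def tri(us,ut):
    o1,d1=ray("scene",*us);o2,d2=ray("top",*ut)
    A=np.stack([d1,-d2],1);s=np.linalg.lstsq(A,o2-o1,rcond=None)[0]
    a=o1+d1*s[0];b=o2+d2*s[1];return (a+b)/2,np.linalg.norm(a-b)
def crop(p,x0,y0,x1,y1,k,f):
    cv2.imwrite(f,cv2.resize(p[y0:y1,x0:x1,::-1],None,fx=k,fy=k,interpolation=cv2.INTER_CUBIC))
E
python3 - <<'E'
from h import *
t=np.load("top0p.npy");s=np.load("scene0p.npy")
crop(t,260,200,420,320,5,"pics/c1.png")
crop(s,150,190,390,300,3.3,"pics/c2.png")
crop(t,360,200,540,310,4.4,"pics/c3.png")
E
```

```text
(no output)
```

View pics/c1.png

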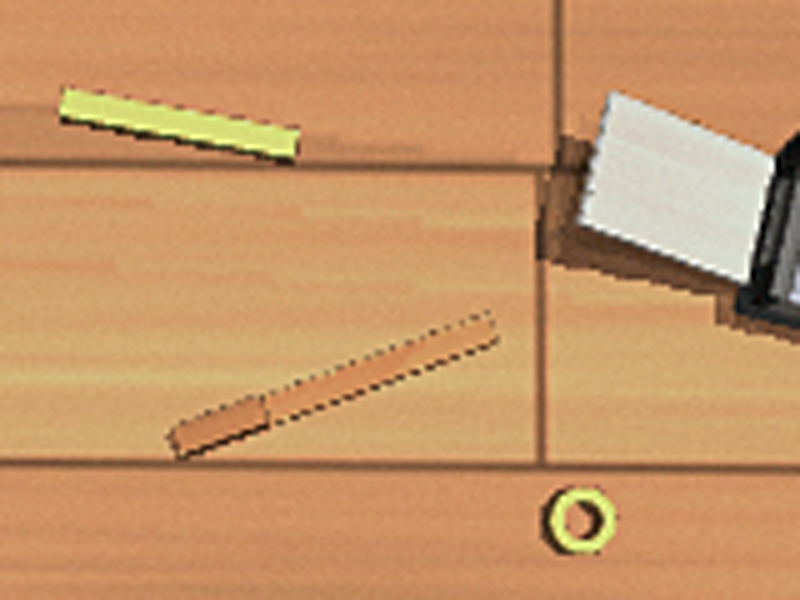

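View pics/c2.png

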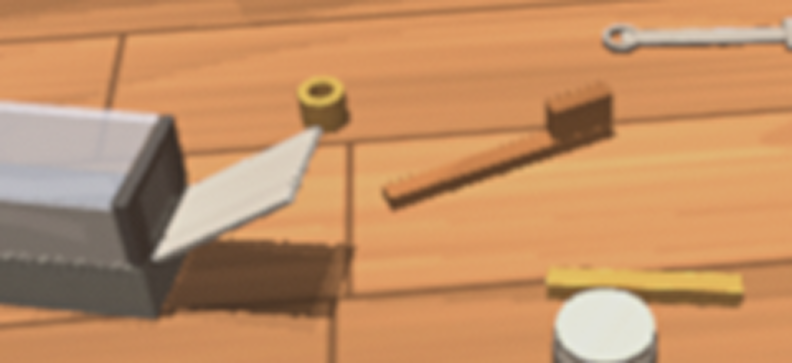

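View pics/c3.png

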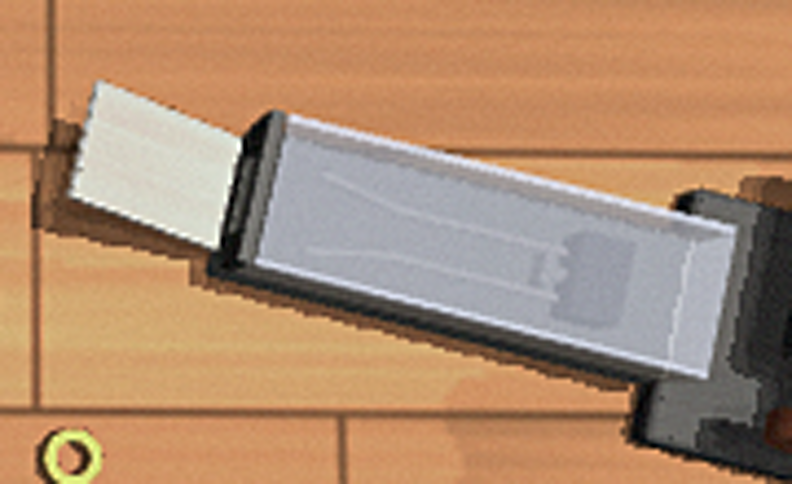

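c1 shows the brass bar (crop 60–300, 88–160) and the wooden stick with its handle lower left (220,430) and nose upper right (495,325). c2 confirms the handle block. c3 shows the raised shelf (70–240, 80–250), the mouth wall, the rails, and the plunger around (545,268). Next I'll measure the poses.

```bash
python3 - <<'E'
from h import *
for n in CI: print(n,-CI[n]["R"].T@CI[n]["t"])
t=np.load("top0p.npy");s=np.load("scene0p.npy");d=np.load("top0.npy")
hsv=cv2.cvtColor(t,cv2.COLOR_RGB2HSV)
m=cv2.inRange(hsv,(24,90,120),(35,255,255))
for c in cv2.findContours(m,0,1)[0]:
    if cv2.contourArea(c)>40:
        r=cv2.minAreaRect(c); b=cv2.boxPoints(r); W=np.array([onz("top",*q,.016) for q in b+0.0])
        print("brass",r,W.mean(0).round(4)); 
        e=[W[1]-W[0],W[2]-W[1]]; e=max(e,key=np.linalg.norm); print(np.linalg.norm(e),np.degrees(np.arctan2(e[1],e[0])),[np.linalg.norm(W[1]-W[0]),np.linalg.norm(W[2]-W[1])])
# shelf by depth points
def cloud(n,dd):
    c=CI[n];v,u=np.mgrid[0:480,0:640];P=np.stack([(u-c["cx"])/c["fx"]*dd,(v-c["cy"])/c["fy"]*dd,dd],-1);return (P-c["t"])@c["R"]
P=cloud("top",d);np.save("P.npy",P)
for (u,v) in [(380,245),(385,225),(410,235),(405,255),(395,240),(418,248),(424,245),(440,235),(470,260),(484,261),(500,262),(296,225),(303,286),(345,270),(340,400)]: print((u,v),P[v,u].round(4))
# heights map for stick
for v,u in [(277,326),(286,299),(284,304),(282,310),(283,312)]: print(u,v,P[v,u].round(4),t[v,u])
E
```

```text
scene [1.27570684 0.14309121 0.70858405]
top [0.38573757 0.20984211 1.3224422 ]
brass ((376.0, 304.0), (12.0, 12.0), 90.0) [0.3937 0.0435 0.016 ]
0.03198769507264238 -89.51330563788017 [np.float64(0.03198769507264238), np.float64(0.031657118964528976)]
brass ((577.5, 258.5), (25.495098114013672, 51.774658203125), 11.309932708740234) [ 0.5209 -0.5039  0.016 ]
0.1429120111188342 -14.237530918474079 [np.float64(0.1429120111188342), np.float64(0.06925871239108745)]
brass ((295.1520080566406, 224.16400146484375), (47.04686737060547, 5.456006050109863), 10.30484676361084) [0.606  0.2613 0.016 ]
0.12723288469462474 -99.79425022653085 [np.float64(0.01492344922738307), np.float64(0.12723288469462474)]
brass ((360.9999694824219, 177.0), (21.07860565185547, 4.992301940917969), 33.690067291259766) [0.7391 0.0829 0.016 ]
0.057950859750417825 -123.8495489841165 [np.float64(0.014048585726081596), np.float64(0.057950859750417825)]
(380, 245) [0.5403 0.044  0.1053]
(385, 225) [0.5918 0.0307 0.1027]
(410, 235) [ 0.5742 -0.0422  0.0538]
(405, 255) [ 0.5208 -0.0276  0.0576]
(395, 240) [0.5567 0.0022 0.0817]
(418, 248) [ 0.5341 -0.0523  0.1023]
(424, 245) [ 0.5421 -0.0679  0.101 ]
(440, 235) [ 0.5682 -0.1093  0.1001]
(470, 260) [ 0.505  -0.1832  0.1024]
(484, 261) [ 0.5027 -0.2178  0.1044]
(500, 262) [ 0.5011 -0.2603  0.099 ]
(296, 225) [0.6044 0.2591 0.0123]
(303, 286) [0.4385 0.2373 0.0417]
(345, 270) [0.4835 0.1259 0.0124]
(340, 400) [ 0.1427  0.1373 -0.0017]
326 277 [0.4643 0.1768 0.0132] [210 145  94]
299 286 [0.4382 0.2476 0.0467] [198 129  85]
304 284 [0.4437 0.2348 0.0421] [204 139  90]
310 282 [0.449  0.2192 0.0429] [200 132  84]
312 283 [0.4465 0.214  0.0421] [203 134  84]
```

```bash
python3 - <<'E'
from h import *
P=np.load("P.npy");t=np.load("top0p.npy")
m=(np.abs(P[...,2]-.102)<.009); m[:, :412]=0; m[:,535:]=0; m[:215]=0; m[300:]=0
m=m.astype(np.uint8)*255
cs=max(cv2.findContours(m,0,1)[0],key=cv2.contourArea)
W=np.array([onz("top",*q,.104) for q in cs[:,0].astype(float)])[:,:2].astype(np.float32)
r=cv2.minAreaRect(W*1000);print("roof",r,cv2.boxPoints(r).round(1), P[m>0][:,2].mean())
# shelf
m2=(P[...,2]>.045); 
roi=np.zeros((480,640),bool);roi[212:262,368:416]=1
hsv=cv2.cvtColor(t,cv2.COLOR_RGB2HSV); wh=(hsv[...,1]<60)&(hsv[...,2]>150)
S=P[m2&roi&wh]; c=S.mean(0);u,s,v=np.linalg.svd(S-c);print("shelf",len(S),c,v[2],np.degrees(np.arccos(abs(v[2][2]))),s)
Q=cv2.findContours((roi&wh).astype(np.uint8),0,1)[0];Q=max(Q,key=cv2.contourArea);print(cv2.minAreaRect(Q),cv2.boxPoints(cv2.minAreaRect(Q)))
# stick: wooden height mask
b=np.abs(P[...,2]-.044)<.008; b[:270]=0;b[300:]=0;b[:,:285]=0;b[:,325:]=0
C=max(cv2.findContours(b.astype(np.uint8),0,1)[0],key=cv2.contourArea)
W=np.array([onz("top",*q,.044) for q in C[:,0].astype(float)])[:,:2].astype(np.float32);r=cv2.minAreaRect(W*1000);print("handle",r)
b=(P[...,2]>.0075)&(P[...,2]<.03); b[:255]=0;b[298:]=0;b[:,:285]=0;b[:,364:]=0
C=max(cv2.findContours(b.astype(np.uint8),0,1)[0],key=cv2.contourArea)
W=np.array([onz("top",*q,.014) for q in C[:,0].astype(float)])[:,:2].astype(np.float32);r=cv2.minAreaRect(W*1000);print("blade",r,cv2.boxPoints(r))
E
```

```text
roof ((517.6641845703125, -183.61294555664062), (276.5259704589844, 91.94349670410156), 76.07286071777344) [[ 439.8 -306.7]
 [ 529.  -328.9]
 [ 595.6  -60.5]
 [ 506.3  -38.3]] 0.10283084561349518
shelf 944 [0.56311263 0.00309728 0.08916109] [ 0.81009261 -0.53964804  0.22919415] 76.75036738952141 [2.91775629 0.7945713  0.58853946]
((395.0411071777344, 236.89041137695312), (38.85765838623047, 26.919464111328125), 20.556045532226562) [[372.12332 242.67123]
 [381.57535 217.46576]
 [417.9589  231.10959]
 [408.50687 256.31506]]
handle ((442.0680847167969, 235.81008911132812), (16.012685775756836, 49.32538986206055), 20.515766143798828)
blade ((474.2263488769531, 151.39605712890625), (16.06913948059082, 129.01890563964844), 20.85216522216797) [[443.75537 208.8203 ]
 [489.68066  88.25188]
 [504.69733  93.97182]
 [458.77203 214.54024]]
```

```bash
python3 - <<'E'
from h import *
P=np.load("P.npy");
for n,(u,v,z) in dict(can=(312,169,.11),mug=(405,160,.09),mugl=(380,177,.05),slip=(208,246,.02),redstick=(149,290,.02)).items(): print(n,onz("top",u,v,z).round(3))
for n,u,v in [("grinder",570,250),("grinder",575,300),("can",312,169),("box",520,380)]: print(n,P[v,u].round(3))
a=np.radians(-103.9);f=np.array([np.cos(a),np.sin(a)]);m=np.array([.5507,-.0501]);print("feed",f)
for x in (-.3,-.25,-.235,-.12,-.11,-.08,-.07,-.04): print(x,(m+x*f).round(4))
E
```

```text
can [0.733 0.217 0.11 ]
mug [ 0.766 -0.025  0.09 ]
mugl [0.731 0.035 0.05 ]
slip [0.544 0.493 0.02 ]
redstick [0.425 0.643 0.02 ]
grinder [ 0.525 -0.406  0.165]
grinder [ 0.406 -0.407  0.173]
can [0.732 0.217 0.112]
box [ 0.201 -0.327  0.031]
feed [-0.24022804 -0.97071648]
-0.3 [0.6228 0.2411]
-0.25 [0.6108 0.1926]
-0.235 [0.6072 0.178 ]
-0.12 [0.5795 0.0664]
-0.11 [0.5771 0.0567]
-0.08 [0.5699 0.0276]
-0.07 [0.5675 0.0179]
-0.04 [ 0.5603 -0.0113]
```

Request:
step_arm([
  {"xyz":[0.02,0.04,0.04],"twist":[0,0,6]},
  {"xyz":[0.04,0.08,0.08],"twist":[0,0,12]},
  {"xyz":[0.06,0.11,0.12],"twist":[0,0,18]},
  {"xyz":[0.08,0.14,0.12],"twist":[0,0,24]},
  {"xyz":[0.1,0.17,0.12],"twist":[0,0,30]},
  {"xyz":[0.12,0.2,0.12],"twist":[0,0,36]},
  {"xyz":[0.145,0.23,0.12],"twist":[0,0,42]},
  {"xyz":[0.17,0.26,0.12],"twist":[0,0,48]},
  {"xyz":[0.195,0.29,0.12],"twist":[0,0,51.2]},
  {"xyz":[0.22,0.32,0.12],"twist":[0,0,51.2]},
  {"xyz":[0.245,0.35,0.12],"twist":[0,0,51.2]},
  {"xyz":[0.265,0.38,0.12],"twist":[0,0,51.2]},
], fingers=255)

```text
time: 1.1
tool_pos: [0.4953, -0.1204, 0.2951]
ee_rot: [-1.571, 0.001, -0.242]
wrist_force: [0.2, -0.3, -0.5]
width: 0.0173
```

Request:
step_arm([
  {"xyz":[0.02,0.035,0]},
  {"xyz":[0.04,0.07,0]},
  {"xyz":[0.06,0.105,-0.02]},
  {"xyz":[0.0705,0.137,-0.05]},
  {"xyz":[0.0705,0.137,-0.09]},
  {"xyz":[0.0705,0.137,-0.13]},
  {"xyz":[0.0705,0.137,-0.15]},
  {"xyz":[0.0705,0.137,-0.17]},
  {"xyz":[0.0705,0.137,-0.18]},
  {"xyz":[0.0705,0.137,-0.19]},
  {"xyz":[0.0705,0.137,-0.2]},
  {"xyz":[0.0705,0.137,-0.21]},
])

```text
validation failed for argument at $.co...
```

Request:
step_arm([
  {"xyz":[0.02,0.035,0.0],"twist":[0,0,0]},
  {"xyz":[0.04,0.07,0.0],"twist":[0,0,0]},
  {"xyz":[0.06,0.105,-0.02],"twist":[0,0,0]},
  {"xyz":[0.0705,0.137,-0.05],"twist":[0,0,0]},
  {"xyz":[0.0705,0.137,-0.09],"twist":[0,0,0]},
  {"xyz":[0.0705,0.137,-0.13],"twist":[0,0,0]},
  {"xyz":[0.0705,0.137,-0.15],"twist":[0,0,0]},
  {"xyz":[0.0705,0.137,-0.17],"twist":[0,0,0]},
  {"xyz":[0.0705,0.137,-0.18],"twist":[0,0,0]},
  {"xyz":[0.0705,0.137,-0.19],"twist":[0,0,0]},
  {"xyz":[0.0705,0.137,-0.2],"twist":[0,0,0]},
  {"xyz":[0.0705,0.137,-0.21],"twist":[0,0,0]},
])

```text
time: 2.1
tool_pos: [0.5658, 0.0146, 0.0863]
ee_rot: [-1.57, -0.003, -0.243]
wrist_force: [-0.3, 0.6, 0.2]
width: 0.0006
```

Request:
step_arm([
  {"xyz":[0,0,-0.008],"twist":[0,0,0]},
  {"xyz":[0,0,-0.016],"twist":[0,0,0]},
  {"xyz":[0,0,-0.022],"twist":[0,0,0]},
  {"xyz":[0,0,-0.026],"twist":[0,0,0]},
  {"xyz":[0,0,-0.028],"twist":[0,0,0]},
  {"xyz":[0,0,-0.028],"twist":[0,0,0]},
])

```text
time: 2.6
tool_pos: [0.565, 0.0148, 0.0579]
ee_rot: [-1.571, -0.001, -0.242]
wrist_force: [0.6, 0.6, 0.8]
width: 0.0004
```

```bash
python3 - <<'E'
from h import *
print(robot.get_obs()["wrist_force"])
p,d=robot.snapshot("scene");crop(p,150,180,350,300,4,"pics/s1.png")
E
```

```text
[0.61813401 0.60504579 0.82188369]
```

View pics/s1.png

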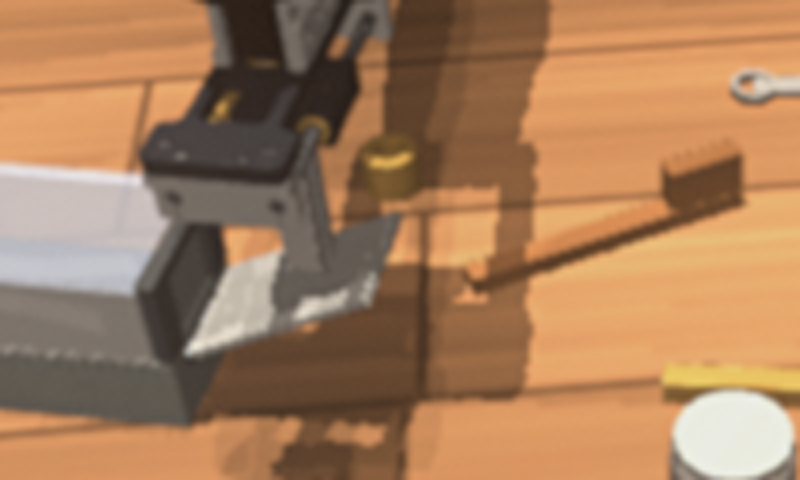

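```bash
python3 - <<'E'
from h import *
a=np.radians(-103.9);f=np.array([np.cos(a),np.sin(a),0]);l=np.array([-f[1],f[0],0]);m=np.array([.5507,-.0501,.05])
for th in (0,.2,.4,.55):
  for y in (-.035,.035):
    X=m-f*.117*np.cos(th)+l*y+np.array([0,0,.117*np.sin(th)]);print(th,y,proj("scene",X).round(1),proj("top",X).round(1))
for y in(-.035,.035): print(proj("scene",m+l*y))
p,d=robot.snapshot("scene");c=CI["scene"]
for u,v in [(215,256),(225,254),(240,248),(244,244),(205,262)]:
    z=d[v,u];print((u,v),(c["R"].T@(np.array([(u-c["cx"])/c["fx"]*z,(v-c["cy"])/c["fy"]*z,z])-c["t"])).round(3),p[v,u])
p,d=robot.snapshot("top");crop(p,340,190,540,320,4,"pics/t1.png")
E
```

```text
0 -0.035 [256.8 250.4] [366.5 245.8]
0 0.035 [248.6 272.9] [372.8 220.4]
0.2 -0.035 [254.7 242.5] [368.4 244.9]
0.2 0.035 [246.2 264.8] [374.8 219. ]
0.4 -0.035 [250.4 234.4] [372.  244.5]
0.4 0.035 [241.6 256.7] [378.5 218.1]
0.55 -0.035 [245.9 228.5] [375.9 244.5]
0.55 0.035 [236.7 250.6] [382.4 217.8]
[205.89527522 245.93713697]
[194.94891475 267.82518398]
(215, 256) [ 0.572 -0.015  0.067] [191 182 167]
(225, 254) [0.583 0.009 0.081] [127 120 110]
(240, 248) [0.586 0.042 0.097] [111 103  94]
(244, 244) [0.578 0.051 0.101] [98 90 82]
(205, 262) [ 0.576 -0.037  0.057] [211 201 186]
```

View pics/t1.png

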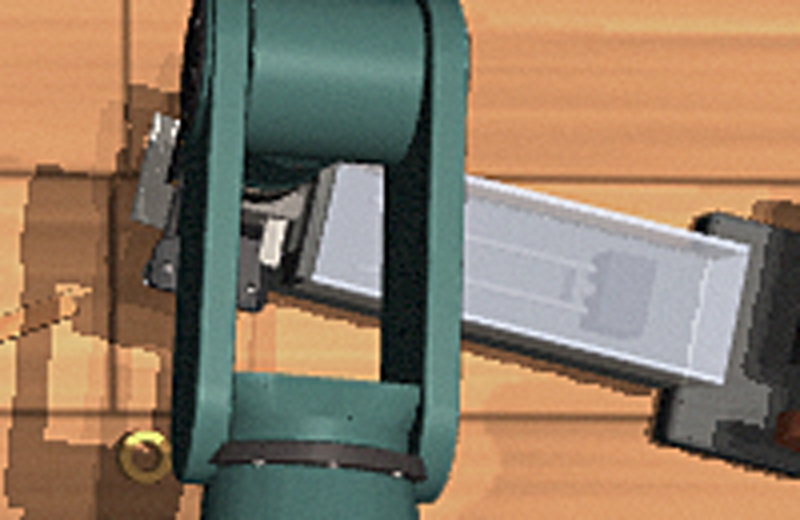

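```bash
python3 - <<'E'
from h import *
o=robot.get_obs();print(o["tool_pos"],o["wrist_force"],o["wrist_torque"],o["time"])
T=o["tool_pos"]
p,d=robot.snapshot("scene");q=cv2.resize(p[180:300,150:350,::-1],None,fx=4,fy=4,interpolation=cv2.INTER_CUBIC)
for z,cx in((T[2]-.008,(0,0,255)),(T[2]+.011,(0,255,0)),(T[2]+.089,(255,0,0))):
    u=(proj("scene",[T[0],T[1],z])-[150,180])*4; cv2.circle(q,(int(u[0]),int(u[1])),4,cx,-1)
cv2.imwrite("pics/s2.png",q)
E
```

```text
[0.56494173 0.01470289 0.05799077] [ 0.20556817  0.06095431 -0.47901572] [-0.01932315 -0.09953657  0.03691526] 2.75
```

View pics/s2.png

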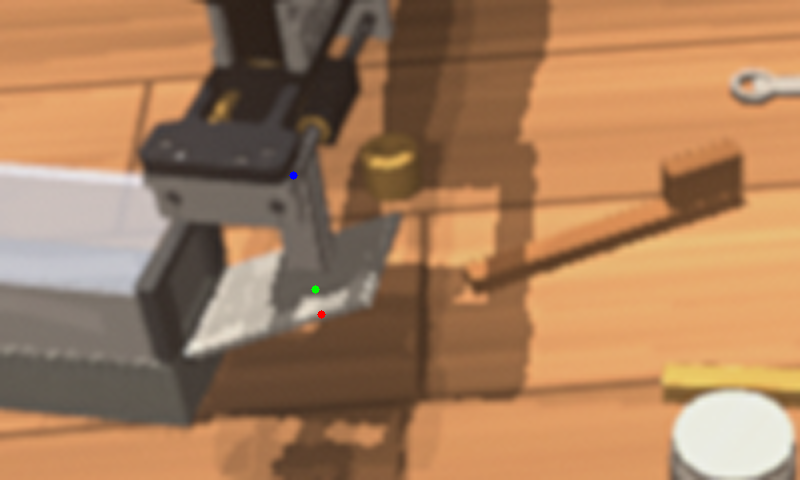

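```bash
python3 - <<'E'
from h import *
p,d=robot.snapshot("scene");c=CI["scene"]
print(robot.get_obs()["joint_positions"])
for (a,b) in [(300,200),(300,230),(300,250),(300,265),(310,240),(315,260),(322,268),(310,280),(310,295),(230,190),(230,150)]:
    u=150+a//4;v=180+b//4
    z=d[v,u];print((a,b),(c["R"].T@(np.array([(u-c["cx"])/c["fx"]*z,(v-c["cy"])/c["fy"]*z,z])-c["t"])).round(3),p[v,u])
q=cv2.resize(p[200:270,190:270,::-1],None,fx=9,fy=8,interpolation=cv2.INTER_CUBIC);q=cv2.convertScaleAbs(q,alpha=1.5,beta=20);cv2.imwrite("pics/s3.png",q)
E
```

```text
[-7.41432921e-02  1.72268011e-01  1.51203042e+00 -1.97478581e-04
  1.45690954e+00  1.68289800e-01]
(300, 200) [0.649 0.031 0.199] [96 86 80]
(300, 230) [0.651 0.029 0.185] [114 105  97]
(300, 250) [0.578 0.013 0.11 ] [115 105  97]
(300, 265) [0.577 0.011 0.099] [114 105  96]
(310, 240) [0.58  0.018 0.117] [114 104  97]
(315, 260) [0.579 0.018 0.102] [115 105  97]
(322, 268) [0.58  0.022 0.097] [97 88 81]
(310, 280) [0.569 0.012 0.08 ] [100  91  84]
(310, 295) [0.579 0.013 0.08 ] [108 100  92]
(230, 190) [0.653 0.001 0.212] [117 108  99]
(230, 150) [0.643 0.003 0.227] [74 67 66]
```

View pics/s3.png

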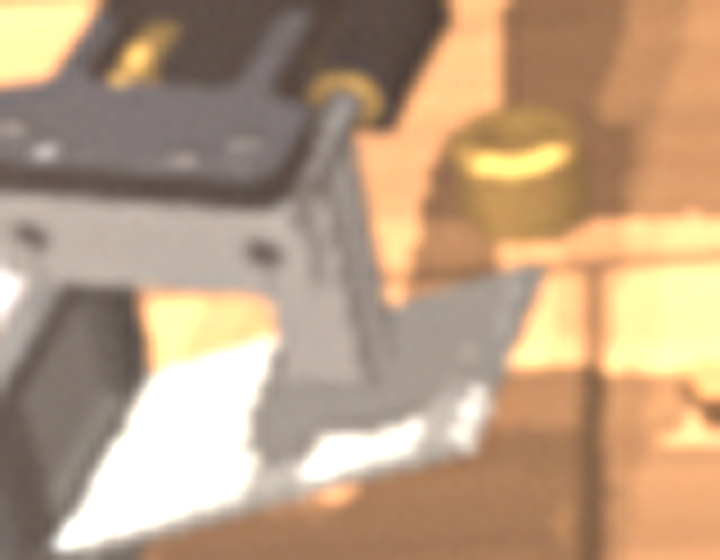

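Request:
step_arm([
  {"xyz":[0,0,-0.001],"twist":[0,0,0]},
  {"xyz":[0,0,-0.002],"twist":[0,0,0]},
  {"xyz":[0,0,-0.003],"twist":[0,0,0]},
])

```text
time: 3.1
tool_pos: [0.5652, 0.015, 0.0552]
ee_rot: [-1.57, -0.001, -0.242]
wrist_force: [-0.1, 0.3, 1.3]
width: 0.0005
```

```bash
python3 - <<'E'
from h import *
o=robot.get_obs();print(o)
p,d=robot.snapshot("scene")
q=cv2.resize(p[200:270,190:270,::-1],None,fx=9,fy=8,interpolation=cv2.INTER_CUBIC);q=cv2.convertScaleAbs(q,alpha=1.5,beta=20);cv2.imwrite("pics/s4.png",q)
E
```

```text
{'time': 3.1, 'joint_positions': array([-7.40169036e-02,  1.74163789e-01,  1.51543939e+00,  3.19604513e-04,
        1.45090796e+00,  1.68302769e-01]), 'qvel': array([-0.00078247,  0.00983906,  0.01589273, -0.00127732, -0.02661005,
        0.00066322]), 'joint_torque': array([-3.14138420e-01, -3.50684416e+01, -2.78037232e+01, -1.30554931e-01,
        2.85317696e-02,  6.50578550e-04]), 'tool_pos': array([0.56521139, 0.01496465, 0.05524246]), 'ee_rot': array([-1.57030230e+00, -1.01307480e-03, -2.42357976e-01]), 'wrist_force': array([-0.11704473,  0.31403418,  1.31619157]), 'wrist_torque': array([ 0.13647389, -0.06644266,  0.02027228]), 'width': 0.0004582662779411981}
```

View pics/s4.png

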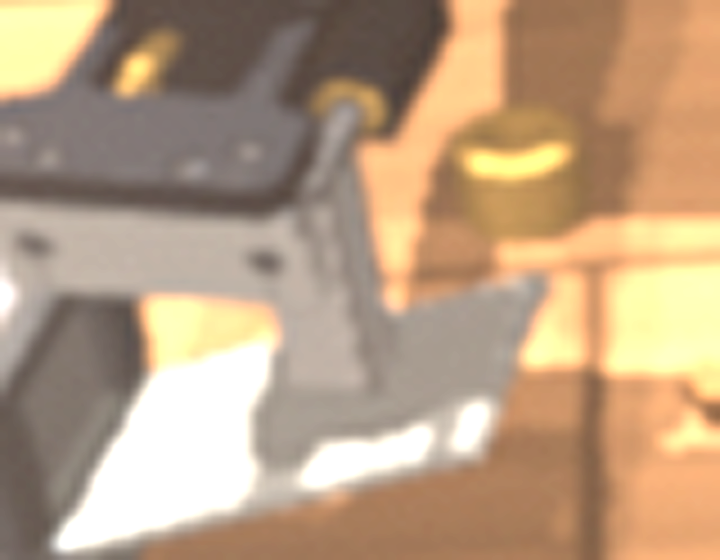

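Request:
step_arm([
  {"xyz":[0,0,-0.002],"twist":[0,0,0]},
  {"xyz":[0,0,-0.004],"twist":[0,0,0]},
  {"xyz":[0,0,-0.006],"twist":[0,0,0]},
  {"xyz":[0,0,-0.008],"twist":[0,0,0]},
])

```text
time: 3.48
tool_pos: [0.565, 0.0149, 0.0466]
ee_rot: [-1.571, -0.0, -0.242]
wrist_force: [-0.6, 0.8, 2.2]
width: 0.0003
```

```bash
python3 - <<'E'
from h import *
o=robot.get_obs();print(o["tool_pos"],o["wrist_force"],o["wrist_torque"])
p,d=robot.snapshot("scene");c=CI["scene"]
q=cv2.resize(p[200:270,190:270,::-1],None,fx=9,fy=8,interpolation=cv2.INTER_CUBIC);q=cv2.convertScaleAbs(q,alpha=1.5,beta=20);cv2.imwrite("pics/s5.png",q)
cv2.imwrite("pics/s5f.png",p[:,:,::-1])
E
```

```text
[0.56496426 0.01487202 0.0466235 ] [-0.56611771  0.81966146  2.15055387] [ 0.11957845 -0.0760659  -0.04569899]
```

View pics/s5.png

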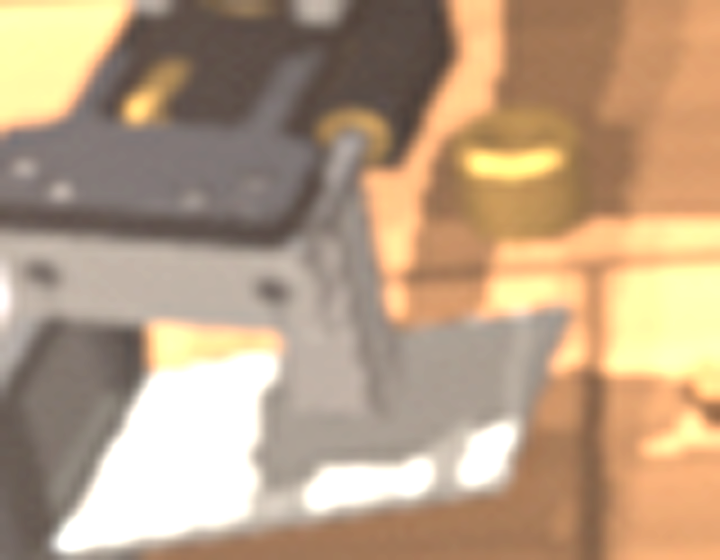

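View pics/s5f.png

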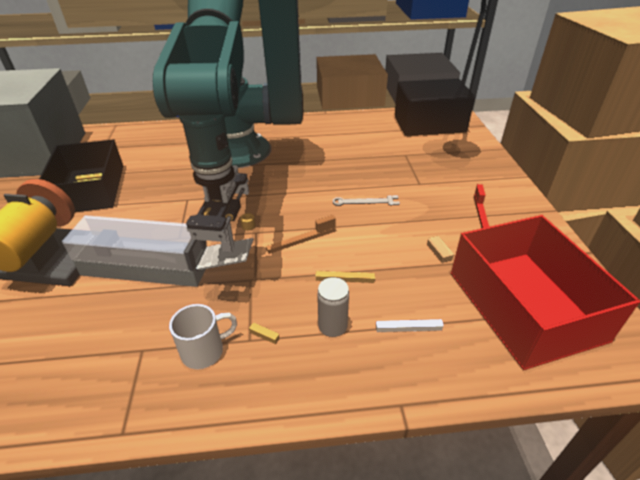

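Request:
step_arm([
  {"xyz":[0,0,-0.003],"twist":[0,0,0]},
  {"xyz":[0,0,-0.006],"twist":[0,0,0]},
  {"xyz":[0,0,-0.009],"twist":[0,0,0]},
  {"xyz":[0,0,-0.012],"twist":[0,0,0]},
])

```text
time: 3.87
tool_pos: [0.5648, 0.015, 0.0344]
ee_rot: [-1.571, 0.0, -0.242]
wrist_force: [0.8, 1.7, 2.5]
width: 0.0004
```

```bash
python3 - <<'E'
from h import *
o=robot.get_obs();print(o["tool_pos"],o["wrist_force"],o["wrist_torque"])
p,d=robot.snapshot("scene");c=CI["scene"]
q=cv2.resize(p[180:280,170:280,::-1],None,fx=7,fy=6,interpolation=cv2.INTER_CUBIC);q=cv2.convertScaleAbs(q,alpha=1.5,beta=20);cv2.imwrite("pics/s6.png",q)
E
```

```text
[0.56480537 0.0149587  0.03439405] [0.75802287 1.68493712 2.46252251] [ 0.1548183  -0.12938295  0.03990709]
```

View pics/s6.png

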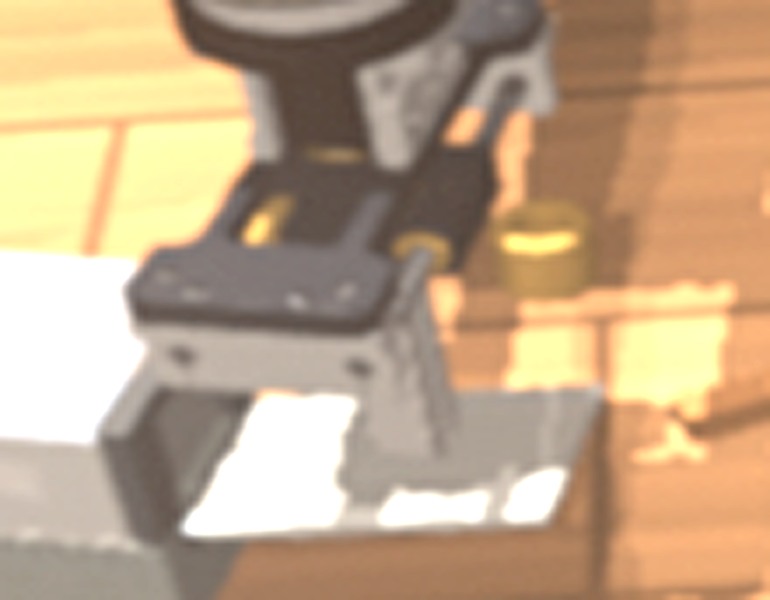

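Request:
step_arm([
  {"xyz":[0,0,-0.002],"twist":[0,0,0]},
  {"xyz":[0,0,-0.004],"twist":[0,0,0]},
  {"xyz":[0,0,-0.006],"twist":[0,0,0]},
])

```text
time: 4.17
tool_pos: [0.5647, 0.015, 0.0286]
ee_rot: [-1.571, 0.0, -0.242]
wrist_force: [0.1, 0.0, 2.0]
width: 0.0004
```

```bash
python3 - <<'E'
from h import *
o=robot.get_obs();print(o["tool_pos"],o["wrist_force"],o["wrist_torque"])
p,d=robot.snapshot("scene");c=CI["scene"]
q=cv2.resize(p[180:280,170:280,::-1],None,fx=7,fy=6,interpolation=cv2.INTER_CUBIC);q=cv2.convertScaleAbs(q,alpha=1.5,beta=20);cv2.imwrite("pics/s7.png",q)
E
```

```text
[0.5647361  0.01498847 0.02859158] [5.93564869e-02 1.76500210e-03 1.96369937e+00] [ 0.30247044 -0.06956095 -0.01445224]
```

View pics/s7.png

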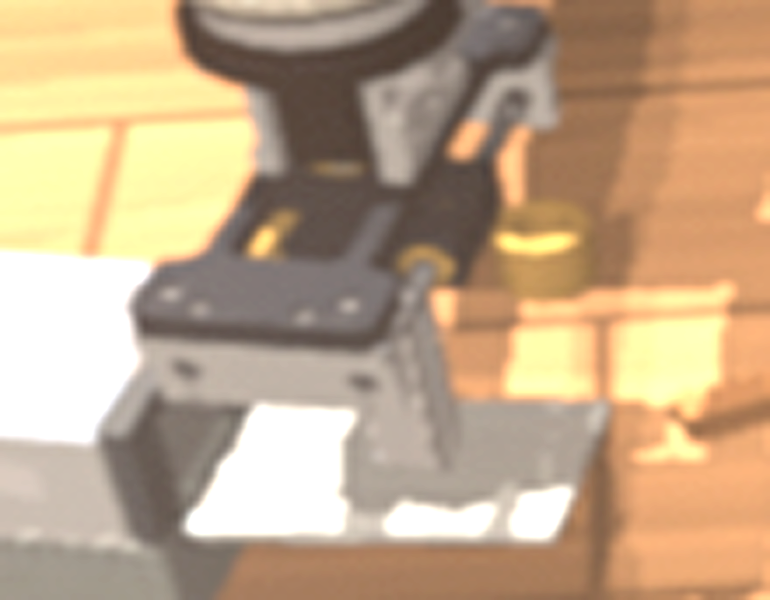

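Request:
step_arm([
  {"xyz":[0,0,-0.002],"twist":[0,0,0]},
  {"xyz":[0,0,-0.004],"twist":[0,0,0]},
  {"xyz":[0,0,-0.005],"twist":[0,0,0]},
])

```text
time: 4.47
tool_pos: [0.5648, 0.015, 0.0235]
ee_rot: [-1.571, 0.0, -0.242]
wrist_force: [0.0, 1.6, 2.1]
width: 0.0004
```

Request:
step_arm([
  {"xyz":[0,0,-0.001],"twist":[0,0,0]},
  {"xyz":[0,0,-0.002],"twist":[0,0,0]},
])

```text
time: 4.63
tool_pos: [0.5648, 0.0149, 0.0217]
ee_rot: [-1.571, 0.0, -0.242]
wrist_force: [0.9, 1.1, 2.3]
width: 0.0005
```

```bash
python3 - <<'E'
from h import *
o=robot.get_obs();print(o["tool_pos"],o["wrist_force"],o["wrist_torque"])
p,d=robot.snapshot("scene");c=CI["scene"]
q=cv2.resize(p[180:280,170:280,::-1],None,fx=7,fy=6,interpolation=cv2.INTER_CUBIC);q=cv2.convertScaleAbs(q,alpha=1.5,beta=20);cv2.imwrite("pics/s8.png",q)
E
```

```text
[0.56480454 0.01491514 0.02170189] [0.87718488 1.09907608 2.32689959] [ 0.2879731  -0.02377926 -0.00669552]
```

View pics/s8.png

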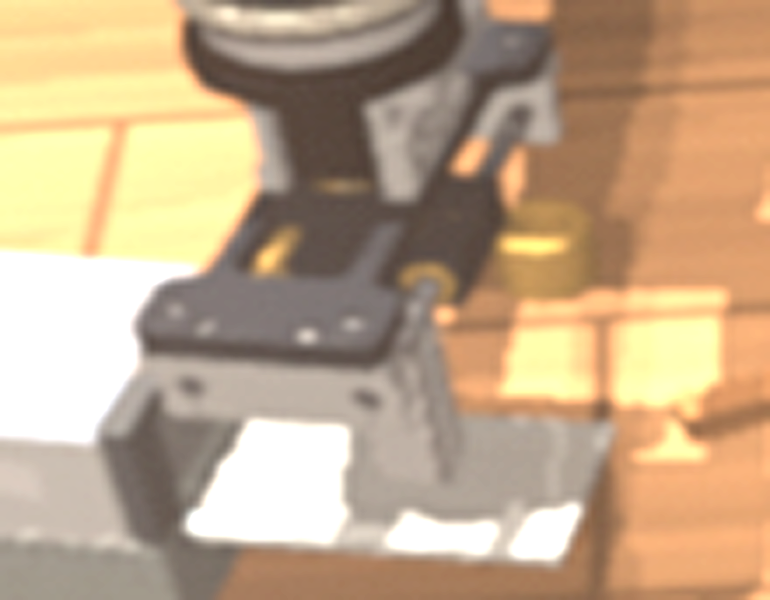

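Request:
step_arm([
  {"xyz":[0,0,-0.001],"twist":[0,0,0]},
  {"xyz":[0,0,-0.002],"twist":[0,0,0]},
])

```text
time: 4.85
tool_pos: [0.5648, 0.0148, 0.0205]
ee_rot: [-1.571, -0.0, -0.242]
wrist_force: [-2.4, 2.2, 8.1]
width: 0.0005
```

Request:
step_arm([
  {"xyz":[0,0,0.04],"twist":[0,0,0]},
  {"xyz":[0,0,0.08],"twist":[0,0,0]},
  {"xyz":[0,0,0.12],"twist":[0,0,0]},
  {"xyz":[0,0.03,0.14],"twist":[0,0,1]},
  {"xyz":[0.01,0.065,0.15],"twist":[0,0,2]},
  {"xyz":[0.015,0.1,0.16],"twist":[0,0,3]},
  {"xyz":[0.02,0.135,0.16],"twist":[0,0,4.1]},
  {"xyz":[0.025,0.17,0.16],"twist":[0,0,4.1]},
  {"xyz":[0.03,0.205,0.16],"twist":[0,0,4.1]},
  {"xyz":[0.04,0.24,0.16],"twist":[0,0,4.1]},
  {"xyz":[0.045,0.268,0.16],"twist":[0,0,4.1]},
  {"xyz":[0.045,0.268,0.16],"twist":[0,0,4.1]},
])

```text
time: 5.85
tool_pos: [0.6094, 0.2876, 0.1775]
ee_rot: [-1.571, 0.002, -0.165]
wrist_force: [-0.4, -0.3, 0.3]
width: 0.0001
```

```bash
python3 - <<'E'
from h import *
o=robot.get_obs();print(o["tool_pos"],o["wrist_force"],o["width"])
p,d=robot.snapshot("scene");np.save("d9.npy",d);crop(p,170,150,400,300,3.4,"pics/s9.png")
E
```

```text
[0.60938328 0.28760572 0.17745921] [-0.42766158 -0.34143677  0.25181549] 9.883277958323144e-05
```

Request:
step_arm([
  {"xyz":[0,0,0],"twist":[0,0,0]},
  {"xyz":[0,0,0],"twist":[0,0,0]},
  {"xyz":[0,0,0],"twist":[0,0,0]},
  {"xyz":[0,0,0],"twist":[0,0,0]},
  {"xyz":[0,0,0],"twist":[0,0,0]},
  {"xyz":[0,0,0],"twist":[0,0,0]},
  {"xyz":[0,0,0],"twist":[0,0,0]},
  {"xyz":[0,0,0],"twist":[0,0,0]},
], fingers=140)

```text
time: 6.57
tool_pos: [0.6099, 0.2825, 0.1799]
ee_rot: [-1.571, -0.0, -0.171]
wrist_force: [-0.4, 0.4, 0.2]
width: 0.042
```

```bash
python3 - <<'E'
from h import *
o=robot.get_obs();print(o["tool_pos"],o["wrist_force"],o["width"])
p,d=robot.snapshot("scene");crop(p,170,150,400,300,3.4,"pics/s10.png")
E
```

```text
[0.60989796 0.28254317 0.17994216] [-0.39907478  0.38552847  0.16505015] 0.042023079145842315
```

View pics/s9.png

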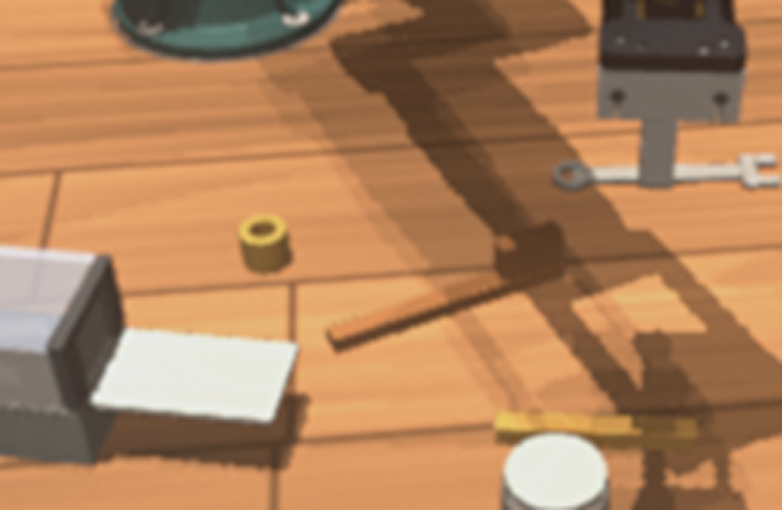

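View pics/s10.png

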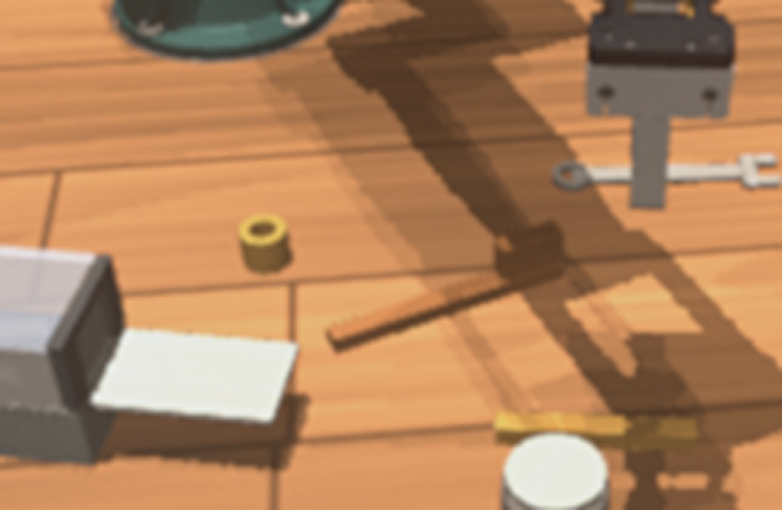

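```bash
python3 - <<'E'
from h import *
for T,w,uv in (((.6094,.2876,.1775),.000,(657,187)),((.6099,.2825,.1799),.042,(648,208))):
    u,v=170+uv[0]/3.4,150+uv[1]/3.4
    x=T[0]+w/2+.012
    o,d=ray("scene",u,v);X=o+d*(x-o[0])/d[0];print(X.round(4),"expected tip z",T[2]-.008, proj("scene",[x,T[1],T[2]-.008]),u,v)
E
```

```text
[0.6214 0.2874 0.2127] expected tip z 0.16949999999999998 [362.13149415 222.93362728] 363.2352941176471 205.0
[0.6429 0.2785 0.2153] expected tip z 0.1719 [361.52454398 229.22807526] 360.5882352941177 211.1764705882353
```

Request:
step_arm([
  {"xyz":[0,0,-0.04],"twist":[0,0,0]},
  {"xyz":[0,0,-0.08],"twist":[0,0,0]},
  {"xyz":[0,0,-0.12],"twist":[0,0,0]},
  {"xyz":[0,0,-0.15],"twist":[0,0,0]},
  {"xyz":[0,0,-0.17],"twist":[0,0,0]},
  {"xyz":[0,0,-0.175],"twist":[0,0,0]},
  {"xyz":[0,0,-0.178],"twist":[0,0,0]},
])

```text
time: 7.2
tool_pos: [0.6088, 0.2825, 0.0]
ee_rot: [-1.572, 0.003, -0.171]
wrist_force: [0.6, -0.4, 0.3]
width: 0.0424
```

```bash
python3 - <<'E'
from h import *
o=robot.get_obs();print(o["tool_pos"],o["wrist_force"],o["width"])
p,d=robot.snapshot("scene");crop(p,290,170,420,310,4.2,"pics/s11.png")
p,d=robot.snapshot("top");crop(p,230,170,390,290,5,"pics/t11.png")
E
```

```text
[6.08765131e-01 2.82454415e-01 2.15747295e-05] [ 0.57196861 -0.3912307   0.34982157] 0.04237589225062155
```

View pics/s11.png

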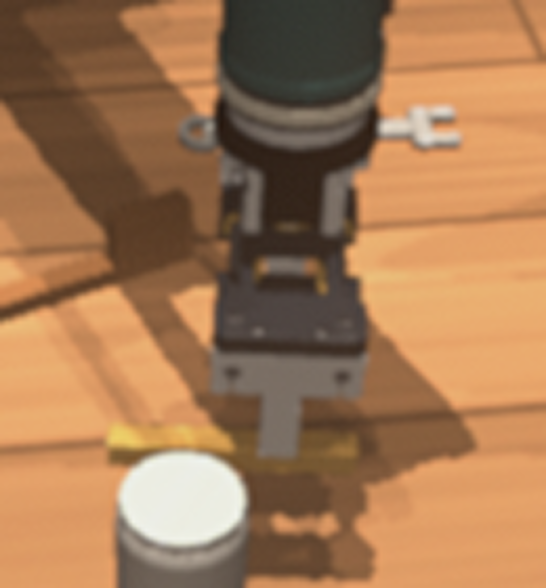

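View pics/t11.png

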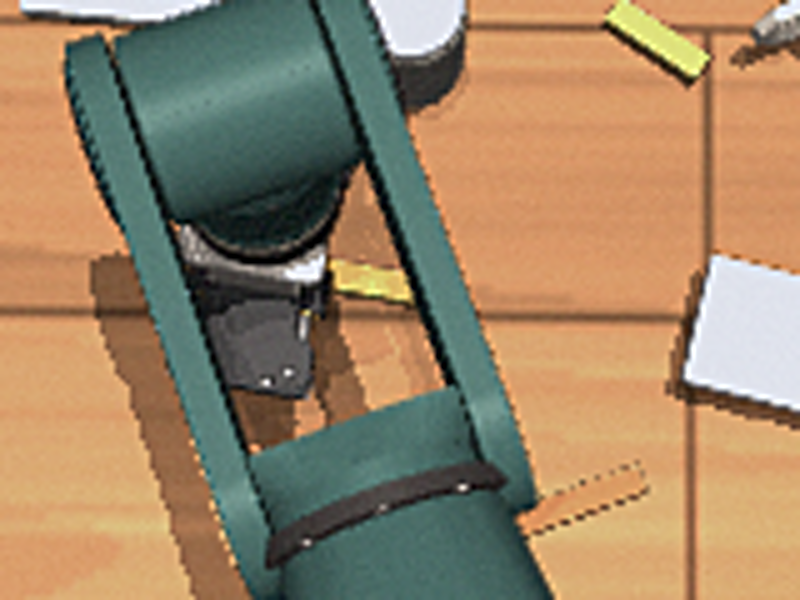

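Request:
step_arm([
  {"xyz":[0.001,0,-0.008],"twist":[0,0,0]},
  {"xyz":[0.001,0,-0.014],"twist":[0,0,0]},
  {"xyz":[0.001,0,-0.019],"twist":[0,0,0]},
  {"xyz":[0.001,0,-0.023],"twist":[0,0,0]},
])

```text
time: 7.63
tool_pos: [0.6109, 0.2829, -0.0213]
ee_rot: [-1.571, -0.0, -0.171]
wrist_force: [0.1, -0.1, 0.0]
width: 0.0427
```

Request:
step_arm([
  {"xyz":[0,0,-0.001],"twist":[0,0,0]},
  {"xyz":[0,0,-0.002],"twist":[0,0,0]},
])

```text
time: 7.8
tool_pos: [0.6106, 0.2827, -0.0236]
ee_rot: [-1.571, 0.0, -0.171]
wrist_force: [0.9, 0.2, -0.4]
width: 0.0425
```

```bash
python3 - <<'E'
from h import *
o=robot.get_obs();print(o["tool_pos"],o["wrist_force"],o["width"])
p,d=robot.snapshot("scene");crop(p,290,170,420,310,4.2,"pics/s12.png")
E
```

```text
[ 0.61061609  0.28273511 -0.02361539] [ 0.91121317  0.22939856 -0.35828722] 0.042460389226300195
```

View pics/s12.png

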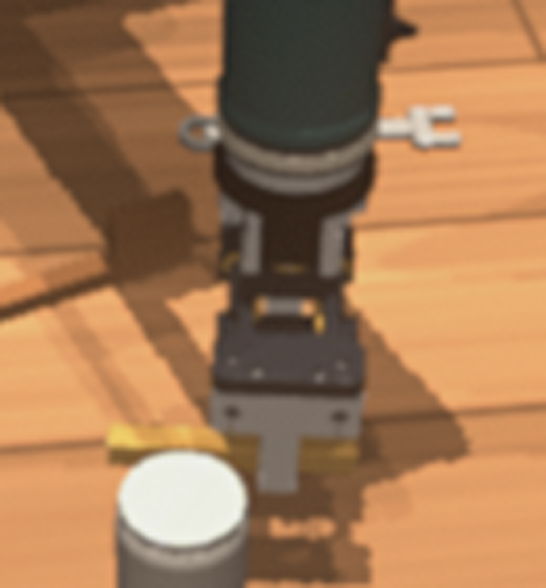

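Request:
step_arm([
  {"xyz":[0,0,-0.002],"twist":[0,0,0]},
  {"xyz":[0,0,-0.002],"twist":[0,0,0]},
  {"xyz":[0,0,-0.002],"twist":[0,0,0]},
  {"xyz":[0,0,-0.002],"twist":[0,0,0]},
  {"xyz":[0,0,-0.002],"twist":[0,0,0]},
  {"xyz":[0,0,-0.002],"twist":[0,0,0]},
], fingers=255)

```text
time: 8.35
tool_pos: [0.6103, 0.283, -0.0251]
ee_rot: [-1.571, 0.001, -0.171]
wrist_force: [-2.0, 0.5, 1.6]
width: 0.0156
```

Request:
step_arm([
  {"xyz":[0,0,0.03],"twist":[0,0,0]},
  {"xyz":[0,0,0.06],"twist":[0,0,0]},
  {"xyz":[0,0,0.09],"twist":[0,0,0]},
  {"xyz":[0,0,0.11],"twist":[0,0,0]},
  {"xyz":[0,0,0.12],"twist":[0,0,0]},
  {"xyz":[0,0,0.12],"twist":[0,0,0]},
])

```text
time: 8.85
tool_pos: [0.6126, 0.2833, 0.0978]
ee_rot: [-1.568, -0.005, -0.171]
wrist_force: [0.2, -0.7, -3.3]
width: 0.0155
```

```bash
python3 - <<'E'
from h import *
o=robot.get_obs();print(o["tool_pos"],o["ee_rot"],o["wrist_force"],o["wrist_torque"],o["width"])
p,d=robot.snapshot("scene");crop(p,270,120,430,280,3.7,"pics/s13.png")
E
```

```text
[0.61256949 0.28334588 0.09784358] [-1.56806078 -0.00511781 -0.17090731] [ 0.17036281 -0.68368002 -3.292776  ] [ 0.04163217 -0.09751542 -0.01759327] 0.015532431119388753
```

View pics/s13.png

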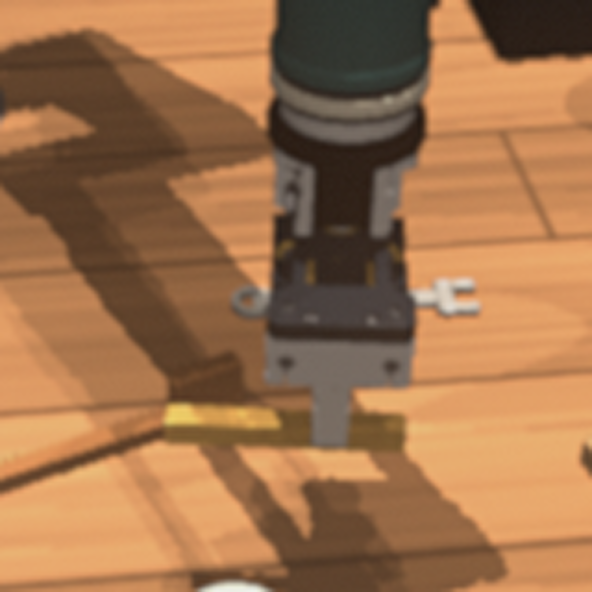

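Request:
step_arm([
  {"xyz":[-0.005,-0.03,0],"twist":[0,0,-1]},
  {"xyz":[-0.01,-0.06,0],"twist":[0,0,-2]},
  {"xyz":[-0.015,-0.095,0],"twist":[0,0,-3]},
  {"xyz":[-0.02,-0.13,0],"twist":[0,0,-4.1]},
  {"xyz":[-0.026,-0.165,0],"twist":[0,0,-4.1]},
  {"xyz":[-0.031,-0.2,0],"twist":[0,0,-4.1]},
  {"xyz":[-0.035,-0.22,0],"twist":[0,0,-4.1]},
  {"xyz":[-0.036,-0.2286,0],"twist":[0,0,-4.1]},
  {"xyz":[-0.036,-0.2286,-0.02],"twist":[0,0,-4.1]},
  {"xyz":[-0.036,-0.2286,-0.03],"twist":[0,0,-4.1]},
  {"xyz":[-0.036,-0.2286,-0.04],"twist":[0,0,-4.1]},
  {"xyz":[-0.036,-0.2286,-0.04],"twist":[0,0,-4.1]},
])

```text
time: 9.9
tool_pos: [0.572, 0.0552, 0.0503]
ee_rot: [-1.572, 0.008, -0.241]
wrist_force: [-1.2, -1.0, -3.2]
width: 0.0159
```

```bash
python3 - <<'E'
from h import *
o=robot.get_obs();print(o["tool_pos"],o["ee_rot"],o["wrist_force"],o["wrist_torque"],o["width"])
p,d=robot.snapshot("scene");crop(p,150,150,310,290,4.2,"pics/s14.png")
p,d=robot.snapshot("top");crop(p,320,180,480,300,5,"pics/t14.png")
E
```

```text
[0.57199253 0.05517622 0.05029306] [-1.57233732  0.00780096 -0.24124891] [-1.15552208 -1.00349253 -3.17542204] [-0.00659445 -0.03660509 -0.00351648] 0.015910724952756763
```

View pics/s14.png

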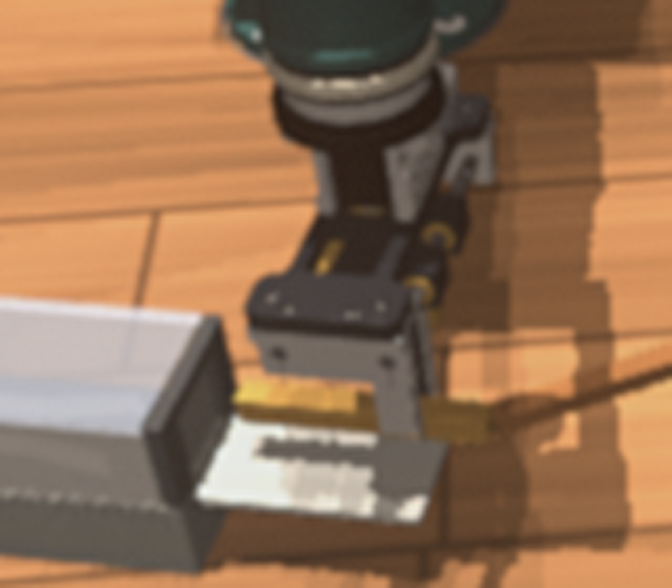

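View pics/t14.png

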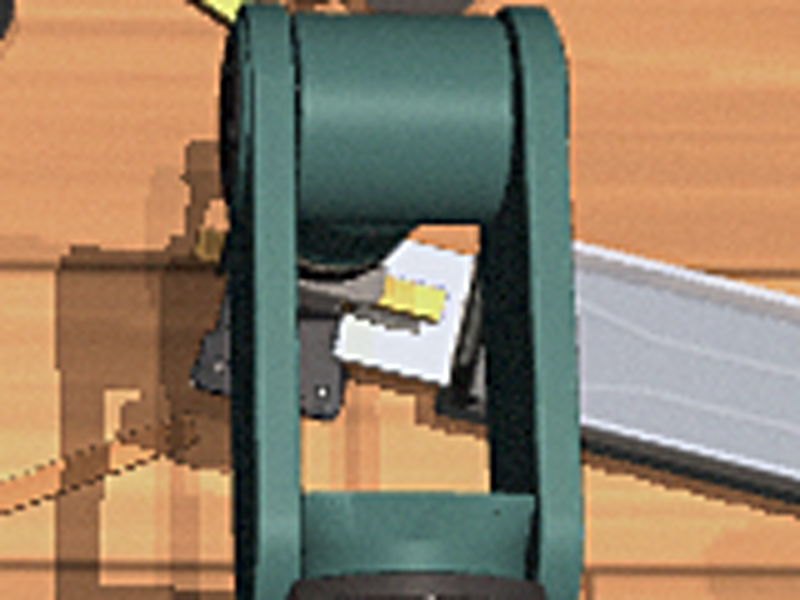

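```bash
cat >> h.py <<'E'
_a=np.radians(-103.9);F=np.array([np.cos(_a),np.sin(_a)]);L=np.array([-F[1],F[0]]);M=np.array([.5507,-.0501])
def mf(X): X=np.asarray(X)[:2]-M; return (X@F).round(4),(X@L).round(4)
E
python3 - <<'E'
from h import *
o=robot.get_obs();T=o["tool_pos"];print(T,"tool mf",mf(T))
p,d=robot.snapshot("top");hsv=cv2.cvtColor(p,cv2.COLOR_RGB2HSV);m=cv2.inRange(hsv,(22,90,120),(35,255,255));m[:225]=0;m[265:]=0;m[:,:385]=0;m[:,430:]=0
C=max(cv2.findContours(m,0,1)[0],key=cv2.contourArea)
W=np.array([onz("top",*q,T[2]+.041) for q in C[:,0].astype(float)]);mm=np.array([mf(w) for w in W]);print(mm.min(0),mm.max(0),mm.mean(0),cv2.minAreaRect((W[:,:2]*1000).astype(np.float32)))
# shelf lateral check
ms=(hsv[...,1]<40)&(hsv[...,2]>190);ms=ms.astype(np.uint8);ms[:225]=0;ms[262:]=0;ms[:,:385]=0;ms[:,:]=ms;ms[:,416:]=0
E
```

```text
[0.57411888 0.05513956 0.05350796] tool mf (np.float64(-0.1078), np.float64(-0.0025))
[-0.0519 -0.0082] [-0.0223  0.0055] [-0.03711333 -0.00138333] ((558.5217895507812, -13.800790786743164), (29.3747501373291, 13.813048362731934), 74.4802474975586)
```

Request:
step_arm([
  {"xyz":[0.002,0,-0.008],"twist":[0,0,0]},
  {"xyz":[0.002,0,-0.016],"twist":[0,0,0]},
  {"xyz":[0.002,0,-0.022],"twist":[0,0,0]},
  {"xyz":[0.002,0,-0.026],"twist":[0,0,0]},
  {"xyz":[0.002,0,-0.0275],"twist":[0,0,0]},
  {"xyz":[0.002,0,-0.0275],"twist":[0,0,0]},
])

```text
time: 10.55
tool_pos: [0.5763, 0.0542, 0.0265]
ee_rot: [-1.571, 0.001, -0.242]
wrist_force: [-0.9, -0.4, -3.1]
width: 0.0159
```

```bash
python3 - <<'E'
from h import *
o=robot.get_obs();T=o["tool_pos"];print(T,mf(T),o["wrist_force"])
p,d=robot.snapshot("scene");crop(p,150,150,310,290,4.2,"pics/s15.png")
E
```

```text
[0.57626744 0.0541904  0.02645019] (np.float64(-0.1074), np.float64(-0.0002)) [-0.93088843 -0.36423563 -3.08450068]
```

View pics/s15.png

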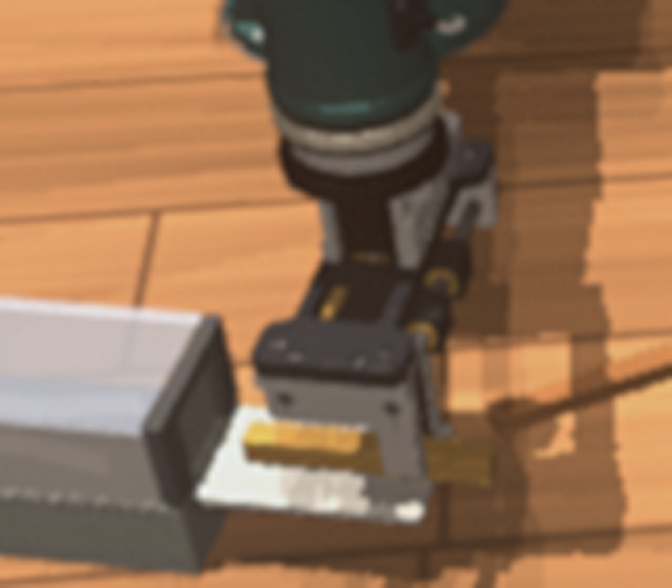

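Request:
step_arm([
  {"xyz":[-0.0019,-0.0078,0],"twist":[0,0,0]},
  {"xyz":[-0.0038,-0.0155,0],"twist":[0,0,0]},
  {"xyz":[-0.0058,-0.0233,0],"twist":[0,0,0]},
  {"xyz":[-0.0077,-0.0311,0],"twist":[0,0,0]},
  {"xyz":[-0.0096,-0.0388,0],"twist":[0,0,0]},
  {"xyz":[-0.0115,-0.0466,0],"twist":[0,0,0]},
  {"xyz":[-0.0135,-0.0544,0],"twist":[0,0,0]},
  {"xyz":[-0.0154,-0.0621,0],"twist":[0,0,0]},
  {"xyz":[-0.0166,-0.067,0],"twist":[0,0,0]},
  {"xyz":[-0.0166,-0.067,0],"twist":[0,0,0]},
])

```text
time: 11.43
tool_pos: [0.5594, -0.0149, 0.0268]
ee_rot: [-1.573, 0.001, -0.244]
wrist_force: [-0.1, -1.0, -4.3]
width: 0.0154
```

```bash
python3 - <<'E'
from h import *
o=robot.get_obs();T=o["tool_pos"];print(T,mf(T),o["wrist_force"],o["wrist_torque"],o["ee_rot"])
p,d=robot.snapshot("scene");crop(p,150,150,310,290,4.2,"pics/s16.png")
p,d=robot.snapshot("top");crop(p,320,180,480,300,5,"pics/t16.png")
E
```

```text
[ 0.55936659 -0.01494541  0.02684296] (np.float64(-0.0362), np.float64(-0.0)) [-0.14039845 -1.04781748 -4.32806448] [-0.18128685 -0.05611601  0.0208996 ] [-1.57335149e+00  9.47429665e-04 -2.43840369e-01]
```

View pics/s16.png

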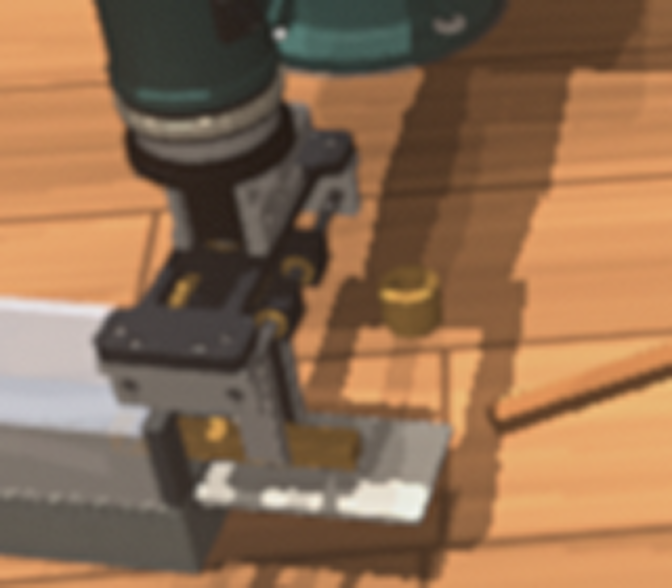

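View pics/t16.png

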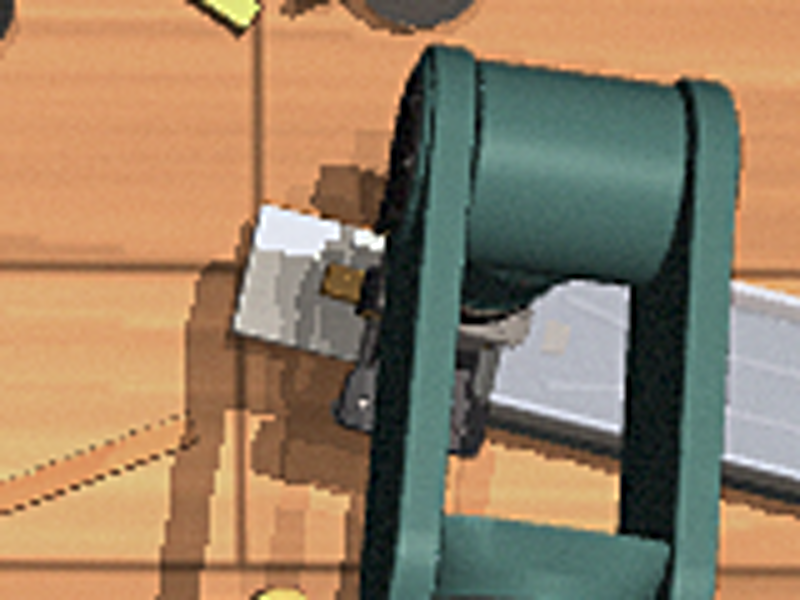

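Request:
step_arm([
  {"xyz":[0,0,-0.001],"twist":[0,0,0]},
  {"xyz":[0,0,-0.002],"twist":[0,0,0]},
  {"xyz":[0,0,-0.002],"twist":[0,0,0]},
])

```text
time: 11.78
tool_pos: [0.5596, -0.0148, 0.0252]
ee_rot: [-1.575, 0.001, -0.243]
wrist_force: [-1.9, -4.8, -2.2]
width: 0.0159
```

Request:
step_arm([
  {"xyz":[0,0,0],"twist":[0,0,0]},
  {"xyz":[0,0,0],"twist":[0,0,0]},
  {"xyz":[0,0,0],"twist":[0,0,0]},
  {"xyz":[0,0,0],"twist":[0,0,0]},
  {"xyz":[0,0,0],"twist":[0,0,0]},
  {"xyz":[0,0,0],"twist":[0,0,0]},
], fingers=140)

```text
time: 12.28
tool_pos: [0.5606, -0.0125, 0.0256]
ee_rot: [-1.57, -0.001, -0.242]
wrist_force: [0.9, -0.2, 0.7]
width: 0.0424
```

Request:
step_arm([
  {"xyz":[0,0,0.02],"twist":[0,0,0]},
  {"xyz":[0,0,0.05],"twist":[0,0,0]},
  {"xyz":[0,0,0.09],"twist":[0,0,0]},
  {"xyz":[0,0,0.13],"twist":[0,0,0]},
  {"xyz":[0.005,0.03,0.15],"twist":[0,0,6]},
  {"xyz":[0.0,0.07,0.15],"twist":[0,0,12]},
  {"xyz":[-0.02,0.11,0.15],"twist":[0,0,18]},
  {"xyz":[-0.04,0.15,0.15],"twist":[0,0,24]},
  {"xyz":[-0.07,0.18,0.15],"twist":[0,0,30]},
  {"xyz":[-0.1,0.21,0.15],"twist":[0,0,34.6]},
  {"xyz":[-0.117,0.25,0.15],"twist":[0,0,34.6]},
  {"xyz":[-0.117,0.251,0.15],"twist":[0,0,34.6]},
])

```text
time: 13.28
tool_pos: [0.44, 0.2427, 0.1759]
ee_rot: [-1.568, -0.001, 0.367]
wrist_force: [-0.0, 0.1, -0.6]
width: 0.0422
```

```bash
python3 - <<'E'
from h import *
o=robot.get_obs();T=o["tool_pos"];print(T,mf(T),o["wrist_force"],o["ee_rot"],o["width"])
p,d=robot.snapshot("scene");crop(p,150,130,350,290,4,"pics/s17.png")
p,d=robot.snapshot("top");np.save("t17.npy",p);crop(p,280,190,440,310,5,"pics/t17.png")
E
```

```text
[0.44004106 0.24270532 0.17593901] (np.float64(-0.2576), np.float64(-0.1778)) [-0.03375198  0.06671402 -0.57369708] [-1.56768659e+00 -9.12238708e-04  3.67456524e-01] 0.042152615440080754
```

View pics/s17.png

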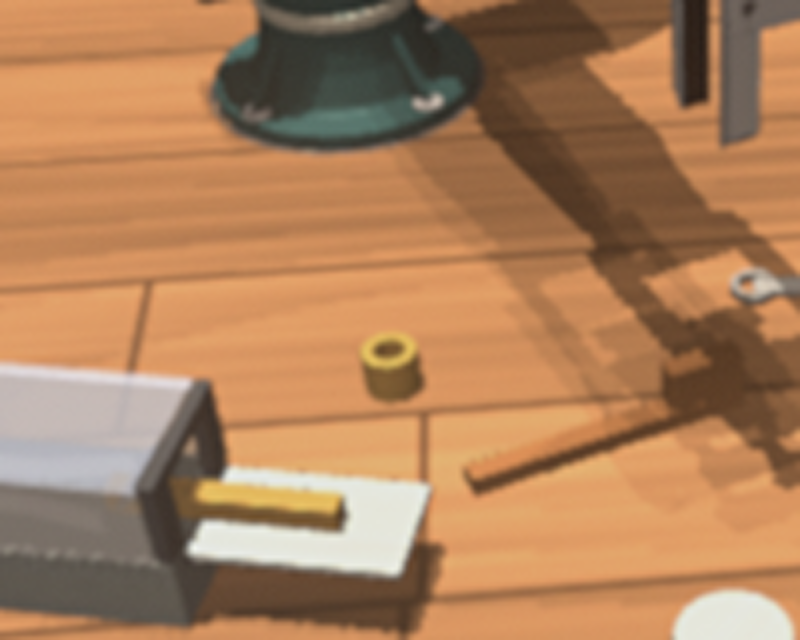

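View pics/t17.png

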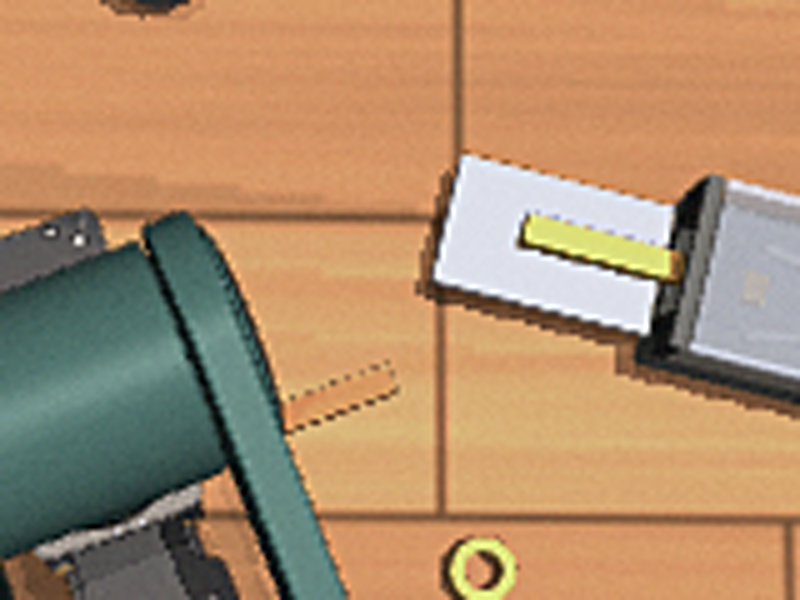

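```bash
python3 - <<'E'
from h import *
o=robot.get_obs();T=o["tool_pos"];print(T,o["ee_rot"])
p=np.load("t17.npy");hsv=cv2.cvtColor(p,cv2.COLOR_RGB2HSV);m=cv2.inRange(hsv,(22,90,120),(35,255,255));m[:225]=0;m[265:]=0;m[:,:375]=0;m[:,430:]=0
C=max(cv2.findContours(m,0,1)[0],key=cv2.contourArea)
W=np.array([onz("top",*q,.066) for q in C[:,0].astype(float)]);mm=np.array([mf(w) for w in W]);print(mm.min(0),mm.max(0),cv2.minAreaRect((mm*1000).astype(np.float32)))
# shelf in top
ms=((hsv[...,1]<40)&(hsv[...,2]>190)).astype(np.uint8);ms[:215]=0;ms[262:]=0;ms[:,:360]=0;ms[:,416:]=0
C=max(cv2.findContours(ms,0,1)[0],key=cv2.contourArea);W=np.array([onz("top",*q,.05) for q in C[:,0].astype(float)]);mm=np.array([mf(w) for w in W]);print(mm.min(0),mm.max(0),cv2.minAreaRect((mm*1000).astype(np.float32)))
E
```

```text
[0.44239764 0.23987827 0.17565531] [-1.57088670e+00 -9.67468890e-04  3.65716437e-01]
[-0.0784 -0.0057] [-0.0023  0.0089] ((-40.341087341308594, 1.6828575134277344), (14.518142700195312, 76.1219482421875), 89.72142028808594)
[-0.1182 -0.0344] [-0.0032  0.0347] ((-60.72126770019531, 0.09272384643554688), (115.18765258789062, 68.69879913330078), 0.2652624249458313)
```

Request:
step_arm([
  {"xyz":[0,-0.004,-0.04],"twist":[0,0,-0.3]},
  {"xyz":[0,-0.004,-0.08],"twist":[0,0,-0.3]},
  {"xyz":[0,-0.004,-0.11],"twist":[0,0,-0.3]},
  {"xyz":[0,-0.004,-0.125],"twist":[0,0,-0.3]},
  {"xyz":[0,-0.004,-0.125],"twist":[0,0,-0.3]},
  {"xyz":[0,-0.004,-0.125],"twist":[0,0,-0.3]},
])

```text
time: 13.88
tool_pos: [0.4437, 0.2327, 0.0496]
ee_rot: [-1.571, 0.002, 0.354]
wrist_force: [-0.4, 0.3, 0.8]
width: 0.0428
```

```bash
python3 - <<'E'
from h import *
o=robot.get_obs();T=o["tool_pos"];print(T,o["ee_rot"])
p,d=robot.snapshot("scene");crop(p,250,130,410,280,4,"pics/s18.png")
p,d=robot.snapshot("top");crop(p,250,220,390,320,5.5,"pics/t18.png")
E
```

```text
[0.44365299 0.23265915 0.04960627] [-1.57142574  0.00192221  0.35414413]
```

View pics/s18.png

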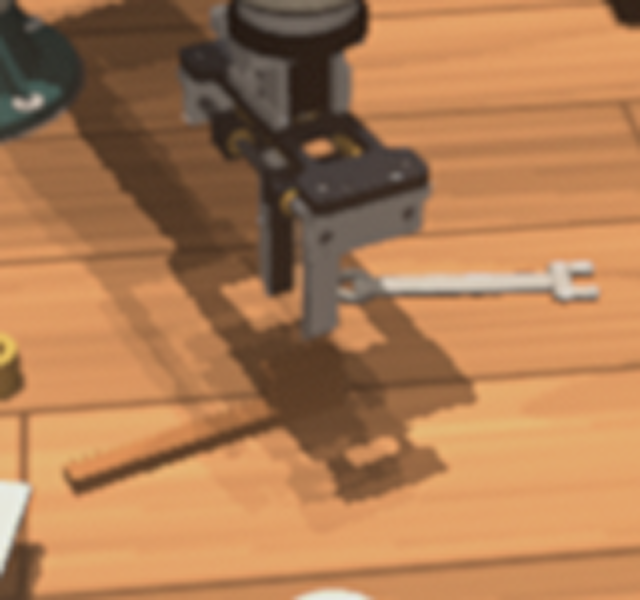

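View pics/t18.png

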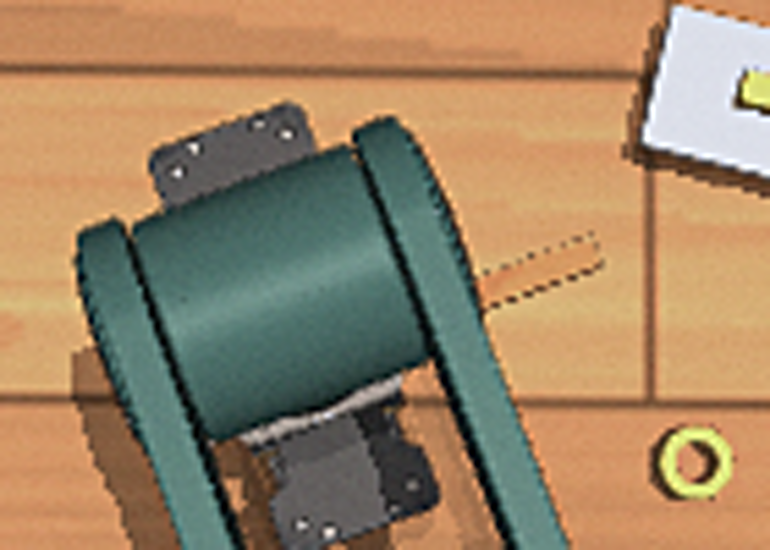

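Request:
step_arm([
  {"xyz":[-0.0015,0.003,-0.02],"twist":[0,0,0.4]},
  {"xyz":[-0.0015,0.003,-0.035],"twist":[0,0,0.4]},
  {"xyz":[-0.0015,0.003,-0.048],"twist":[0,0,0.4]},
  {"xyz":[-0.0015,0.003,-0.058],"twist":[0,0,0.4]},
  {"xyz":[-0.0015,0.003,-0.066],"twist":[0,0,0.4]},
  {"xyz":[-0.0015,0.003,-0.071],"twist":[0,0,0.4]},
  {"xyz":[-0.0015,0.003,-0.071],"twist":[0,0,0.4]},
])

```text
time: 14.57
tool_pos: [0.4417, 0.237, -0.021]
ee_rot: [-1.571, 0.0, 0.363]
wrist_force: [0.3, 0.3, -0.5]
width: 0.0423
```

```bash
python3 - <<'E'
from h import *
o=robot.get_obs();T=o["tool_pos"];print(T,o["ee_rot"],o["wrist_force"])
p,d=robot.snapshot("scene");crop(p,250,130,410,280,4,"pics/s19.png")
E
```

```text
[ 0.44169713  0.23703166 -0.02103767] [-1.57092666e+00  4.76995435e-04  3.63139540e-01] [ 0.3107223   0.2996549  -0.51244608]
```

View pics/s19.png

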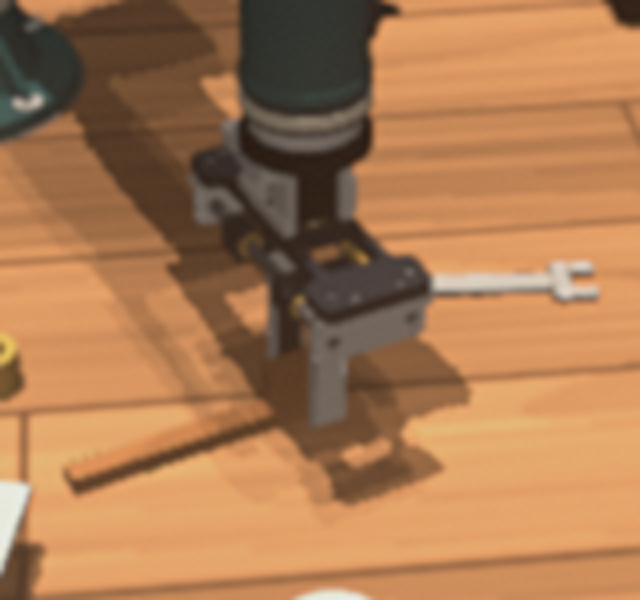

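Request:
step_arm([
  {"xyz":[0,0,0],"twist":[0,0,0]},
  {"xyz":[0,0,0],"twist":[0,0,0]},
  {"xyz":[0,0,0],"twist":[0,0,0]},
  {"xyz":[0,0,0],"twist":[0,0,0]},
  {"xyz":[0,0,0],"twist":[0,0,0]},
  {"xyz":[0,0,0],"twist":[0,0,0]},
], fingers=255)

```text
time: 15.12
tool_pos: [0.4418, 0.2373, -0.0203]
ee_rot: [-1.571, -0.0, 0.363]
wrist_force: [-1.1, -0.0, 3.0]
width: 0.0158
```

Request:
step_arm([
  {"xyz":[0,0,0.02],"twist":[0,0,0]},
  {"xyz":[0,0,0.05],"twist":[0,0,0]},
  {"xyz":[0,0,0.08],"twist":[0,0,0]},
  {"xyz":[0,0,0.11],"twist":[0,0,0]},
  {"xyz":[0,0,0.13],"twist":[0,0,0]},
  {"xyz":[0,0,0.13],"twist":[0,0,0]},
])

```text
time: 15.62
tool_pos: [0.4449, 0.2386, 0.1147]
ee_rot: [-1.571, -0.011, 0.363]
wrist_force: [0.3, 0.2, -1.5]
width: 0.0156
```

```bash
python3 - <<'E'
from h import *
o=robot.get_obs();T=o["tool_pos"];print(T,o["ee_rot"],o["wrist_force"],o["width"])
p,d=robot.snapshot("scene");crop(p,200,100,400,250,4,"pics/s20.png")
E
```

```text
[0.44494987 0.238559   0.11469346] [-1.57054167 -0.01052674  0.36330973] [ 0.33923478  0.18664752 -1.52128815] 0.015578491276669517
```

View pics/s20.png

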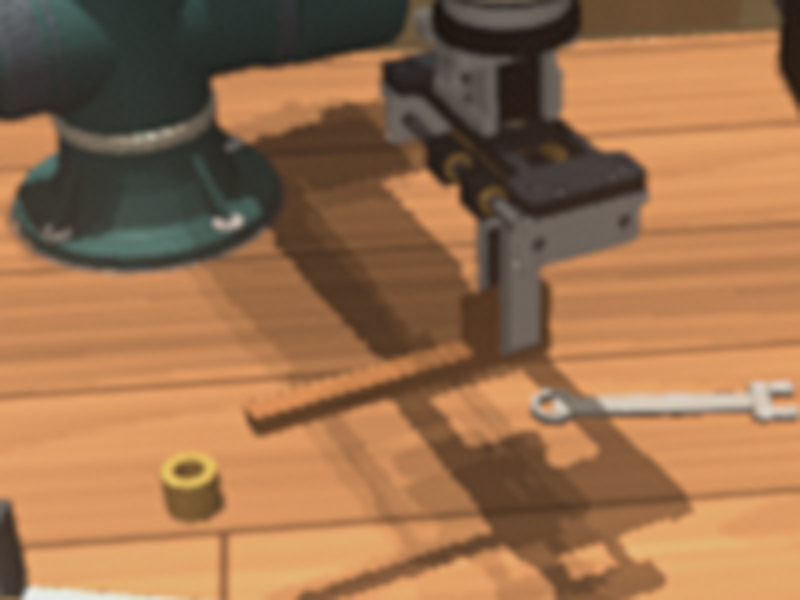

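Request:
step_arm([
  {"xyz":[0.02,0,0.02],"twist":[0,0,-5]},
  {"xyz":[0.045,0,0.02],"twist":[0,0,-10]},
  {"xyz":[0.07,-0.01,0.02],"twist":[0,0,-15]},
  {"xyz":[0.095,-0.02,0.02],"twist":[0,0,-20]},
  {"xyz":[0.12,-0.028,0.02],"twist":[0,0,-25]},
  {"xyz":[0.145,-0.035,0.02],"twist":[0,0,-30]},
  {"xyz":[0.16,-0.04,0.02],"twist":[0,0,-34.7]},
  {"xyz":[0.168,-0.04,0.01],"twist":[0,0,-34.7]},
  {"xyz":[0.168,-0.04,-0.01],"twist":[0,0,-34.7]},
  {"xyz":[0.168,-0.04,-0.03],"twist":[0,0,-34.7]},
  {"xyz":[0.168,-0.04,-0.05],"twist":[0,0,-34.7]},
  {"xyz":[0.168,-0.04,-0.05],"twist":[0,0,-34.7]},
])

```text
time: 16.67
tool_pos: [0.6042, 0.1965, 0.0506]
ee_rot: [-1.577, 0.013, -0.24]
wrist_force: [-1.5, -0.3, -2.6]
width: 0.0158
```

```bash
python3 - <<'E'
from h import *
o=robot.get_obs();T=o["tool_pos"]
p,d=robot.snapshot("scene");crop(p,170,130,400,290,3.4,"pics/s21.png")
p,d=robot.snapshot("top");crop(p,260,180,440,300,4.4,"pics/t21.png")
o=robot.get_obs();T=o["tool_pos"];print(T,mf(T),o["ee_rot"],o["wrist_force"],o["width"])
E
```

```text
[0.60745405 0.19718349 0.05625709] (np.float64(-0.2537), np.float64(-0.0043)) [-1.57322251  0.00515937 -0.24069907] [ 0.59813062  0.57518743 -1.51500771] 0.016157355630676377
```

View pics/s21.png

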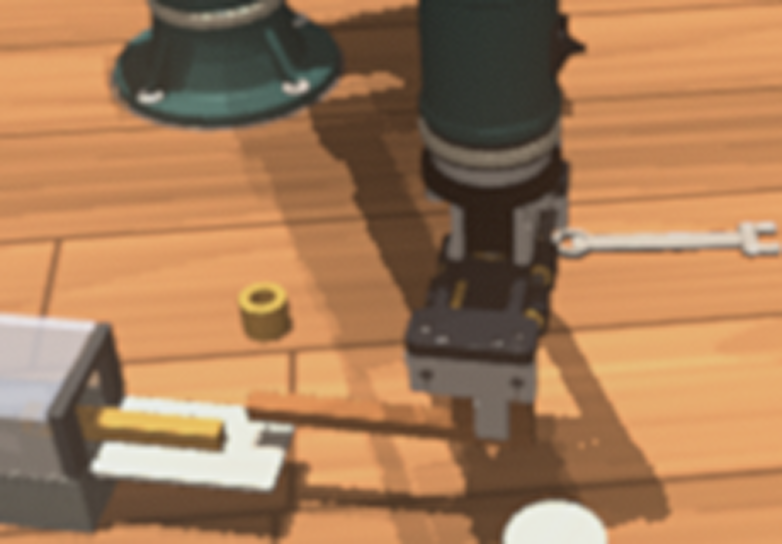

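View pics/t21.png

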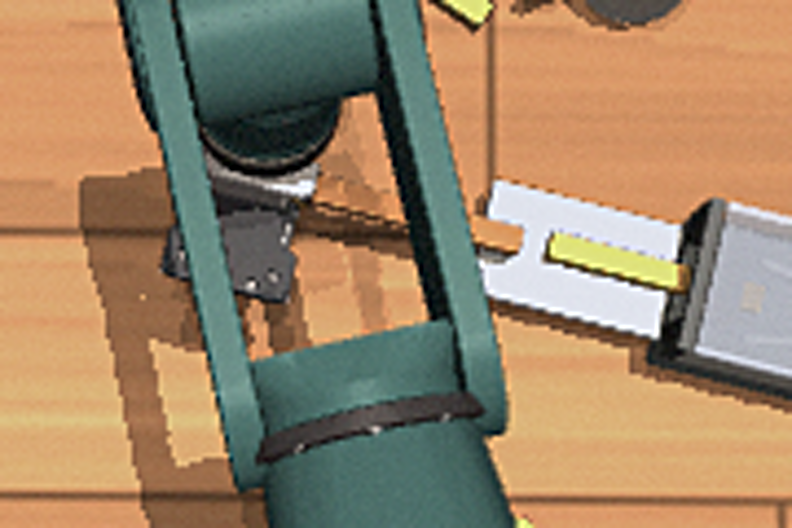

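```bash
python3 - <<'E'
from h import *
p,d=robot.snapshot("top");c=CI["top"]
o=robot.get_obs();T=o["tool_pos"];print(T,mf(T),o["ee_rot"])
for n in ("nose",): print(mf(onz("top",378.6,233.9,T[2]+.0345)))
v,u=np.mgrid[215:245,325:386];z=d[215:245,325:386]
P=(np.stack([(u-c["cx"])/c["fx"]*z,(v-c["cy"])/c["fy"]*z,z],-1)-c["t"])@c["R"]
hsv=cv2.cvtColor(p,cv2.COLOR_RGB2HSV)[215:245,325:386]
m=(P[...,2]>.07)&(P[...,2]<.12)&(hsv[...,0]<20)&(hsv[...,1]>80)
Q=P[m];a=np.array([mf(q) for q in Q]);print(m.sum(),np.polyfit(a[:,0],Q[:,2],1));
for lo in (-.2,-.18,-.16,-.13,-.12,-.11):
    s=(a[:,0]>lo)&(a[:,0]<lo+.01); 
    if s.any(): print(lo,s.sum(),np.median(Q[s,2]).round(4),a[s,1].mean().round(4))
E
```

```text
[0.60894764 0.19745901 0.05843577] (np.float64(-0.2543), np.float64(-0.0029)) [-1.57147258e+00  1.52154141e-03 -2.40998009e-01]
(np.float64(-0.0977), np.float64(-0.0039))
222 [0.01129979 0.09089156]
-0.2 26 0.0884 -0.0027
-0.18 26 0.0901 -0.0036
-0.13 22 0.0908 -0.002
-0.12 28 0.0899 -0.0037
-0.11 27 0.0898 -0.0038
```

Request:
step_arm([
  {"xyz":[0.0025,-0.0005,-0.008],"twist":[0,0,0]},
  {"xyz":[0.0025,-0.0005,-0.016],"twist":[0,0,0]},
  {"xyz":[0.0025,-0.0005,-0.022],"twist":[0,0,0]},
  {"xyz":[0.0025,-0.0005,-0.0255],"twist":[0,0,0]},
  {"xyz":[0.0025,-0.0005,-0.0255],"twist":[0,0,0]},
  {"xyz":[0.0025,-0.0005,-0.0255],"twist":[0,0,0]},
])

```text
time: 17.32
tool_pos: [0.612, 0.1966, 0.0335]
ee_rot: [-1.571, 0.001, -0.242]
wrist_force: [-0.4, 0.2, -1.2]
width: 0.0159
```

```bash
python3 - <<'E'
from h import *
p,d=robot.snapshot("scene");crop(p,170,190,330,290,5,"pics/s22.png")
o=robot.get_obs();T=o["tool_pos"];print(T,mf(T),o["ee_rot"],o["wrist_force"])
E
```

```text
[0.61236347 0.19674172 0.03395263] (np.float64(-0.2544), np.float64(0.0006)) [-1.57065495e+00 -3.13918415e-04 -2.42345082e-01] [-0.0821719   0.51359209 -1.34460697]
```

View pics/s22.png

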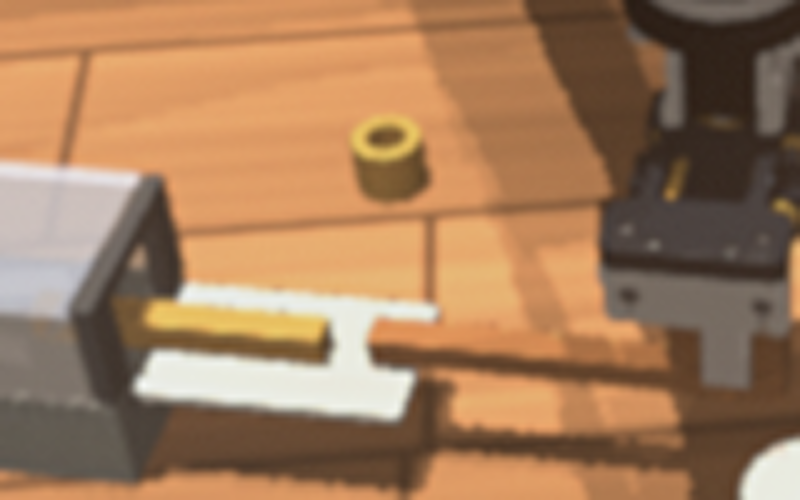

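Request:
step_arm([
  {"xyz":[-0.0034,-0.0136,-0.001],"twist":[0,0,0]},
  {"xyz":[-0.0041,-0.0165,-0.001],"twist":[0,0,0]},
  {"xyz":[-0.0048,-0.0194,-0.001],"twist":[0,0,0]},
  {"xyz":[-0.0055,-0.0223,-0.001],"twist":[0,0,0]},
  {"xyz":[-0.0065,-0.0262,-0.001],"twist":[0,0,0]},
  {"xyz":[-0.0074,-0.0301,-0.001],"twist":[0,0,0]},
  {"xyz":[-0.0084,-0.034,-0.001],"twist":[0,0,0]},
  {"xyz":[-0.0096,-0.0388,-0.001],"twist":[0,0,0]},
  {"xyz":[-0.0108,-0.0437,-0.001],"twist":[0,0,0]},
  {"xyz":[-0.012,-0.0485,-0.001],"twist":[0,0,0]},
  {"xyz":[-0.0132,-0.0534,-0.001],"twist":[0,0,0]},
  {"xyz":[-0.0144,-0.0582,-0.001],"twist":[0,0,0]},
])

```text
time: 18.37
tool_pos: [0.5988, 0.1404, 0.0339]
ee_rot: [-1.566, -0.002, -0.242]
wrist_force: [1.2, 5.1, -0.7]
width: 0.0156
```

```bash
python3 - <<'E'
from h import *
p,d=robot.snapshot("scene");crop(p,130,190,290,290,5,"pics/s23.png")
o=robot.get_obs();T=o["tool_pos"];print(T,mf(T),o["ee_rot"],o["wrist_force"])
for u,v in ((481.6,260.9),(487,263)): print("plunger",mf(onz("top",u,v,.06)))
E
```

```text
[0.59845573 0.13918694 0.03380331] (np.float64(-0.1952), np.float64(0.0009)) [-1.56752036 -0.00170398 -0.24252368] [ 0.05752324  4.09922714 -0.79818062]
plunger (np.float64(0.1823), np.float64(0.0002))
plunger (np.float64(0.1972), np.float64(-0.0016))
```

View pics/s23.png

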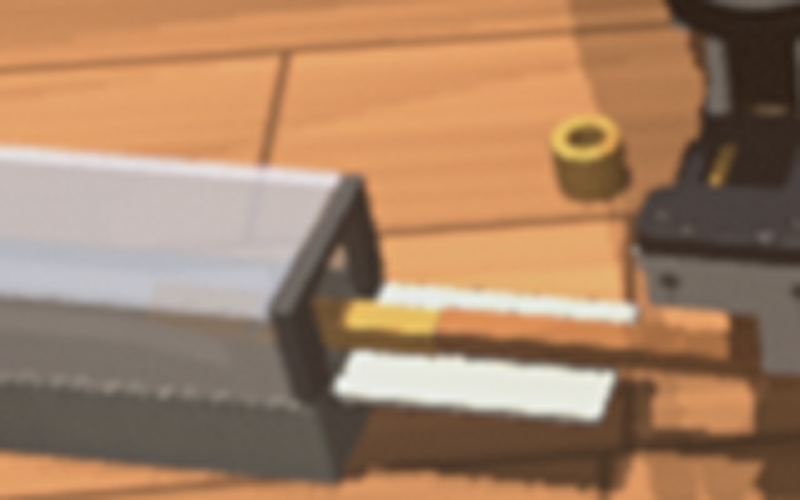

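Request:
step_arm([
  {"xyz":[-0.0012,-0.0049,0],"twist":[0,0,0]},
  {"xyz":[-0.0024,-0.0097,0],"twist":[0,0,0]},
  {"xyz":[-0.0036,-0.0146,0],"twist":[0,0,0]},
  {"xyz":[-0.0048,-0.0194,0],"twist":[0,0,0]},
  {"xyz":[-0.006,-0.0243,0],"twist":[0,0,0]},
  {"xyz":[-0.0072,-0.0291,0],"twist":[0,0,0]},
  {"xyz":[-0.0084,-0.034,0],"twist":[0,0,0]},
  {"xyz":[-0.0096,-0.0388,0],"twist":[0,0,0]},
  {"xyz":[-0.0108,-0.0437,0],"twist":[0,0,0]},
  {"xyz":[-0.012,-0.0485,0],"twist":[0,0,0]},
  {"xyz":[-0.0132,-0.0534,0],"twist":[0,0,0]},
  {"xyz":[-0.0144,-0.0582,0],"twist":[0,0,0]},
])

```text
time: 19.42
tool_pos: [0.5842, 0.082, 0.0337]
ee_rot: [-1.567, -0.002, -0.242]
wrist_force: [1.1, 5.1, 0.2]
width: 0.016
```

```bash
python3 - <<'E'
from h import *
p,d=robot.snapshot("scene");crop(p,60,190,260,290,4,"pics/s24.png")
p,d=robot.snapshot("top");crop(p,370,210,530,300,5,"pics/t24.png")
o=robot.get_obs();T=o["tool_pos"];print(T,mf(T),o["ee_rot"],o["wrist_force"])
E
```

```text
[0.58384771 0.08073518 0.03342151] (np.float64(-0.135), np.float64(0.0007)) [-1.56902120e+00 -1.17870795e-03 -2.42699276e-01] [ 0.97305295  4.14103292 -0.78157436]
```

View pics/s24.png

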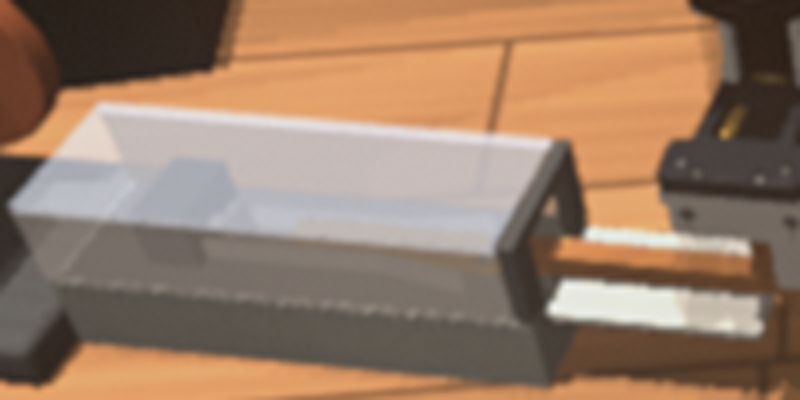

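View pics/t24.png

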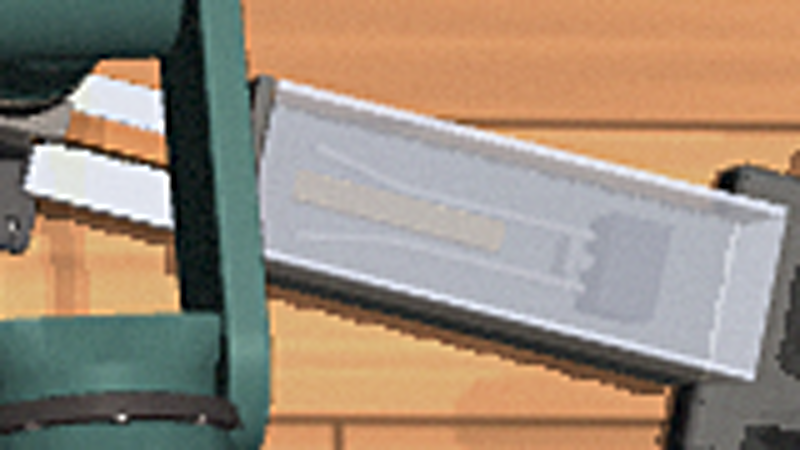

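Request:
step_arm([
  {"xyz":[-0.001,-0.0039,0],"twist":[0,0,0]},
  {"xyz":[-0.0019,-0.0078,0],"twist":[0,0,0]},
  {"xyz":[-0.0029,-0.0116,0],"twist":[0,0,0]},
  {"xyz":[-0.0038,-0.0155,0],"twist":[0,0,0]},
  {"xyz":[-0.0048,-0.0194,0],"twist":[0,0,0]},
  {"xyz":[-0.0058,-0.0233,0],"twist":[0,0,0]},
  {"xyz":[-0.0062,-0.0252,0],"twist":[0,0,0]},
  {"xyz":[-0.0067,-0.0272,0],"twist":[0,0,0]},
])

```text
time: 20.18
tool_pos: [0.5765, 0.0534, 0.0325]
ee_rot: [-1.57, 0.001, -0.242]
wrist_force: [1.9, 3.8, -2.4]
width: 0.0156
```

```bash
python3 - <<'E'
from h import *
p,d=robot.snapshot("top");crop(p,370,210,530,300,5,"pics/t25.png")
o=robot.get_obs();T=o["tool_pos"];print(T,mf(T),o["ee_rot"],o["wrist_force"])
E
```

```text
[0.57637827 0.05281767 0.03247552] (np.float64(-0.1061), np.float64(0.0002)) [-1.57086106e+00  6.43643371e-04 -2.42690730e-01] [ 0.41363859  2.32605567 -3.34347181]
```

View pics/t25.png

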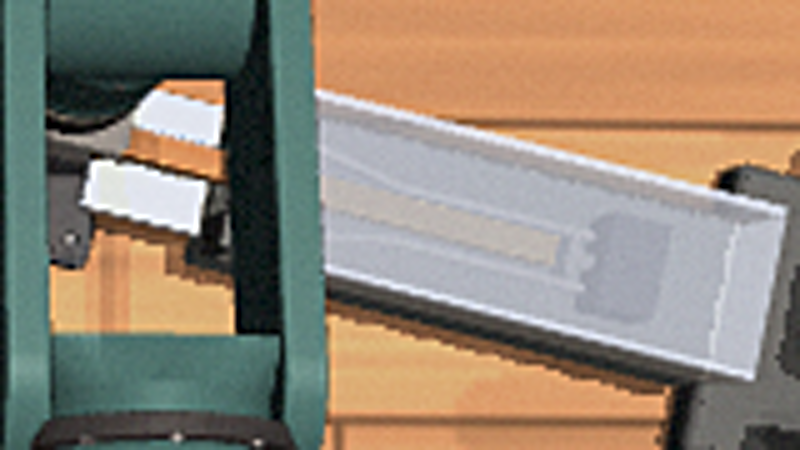

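Request:
step_arm([
  {"xyz":[-0.0004,-0.0015,0],"twist":[0,0,0]},
  {"xyz":[-0.0007,-0.0029,0],"twist":[0,0,0]},
  {"xyz":[-0.0011,-0.0044,0],"twist":[0,0,0]},
  {"xyz":[-0.0014,-0.0058,0],"twist":[0,0,0]},
])

```text
time: 20.57
tool_pos: [0.5758, 0.0495, 0.0331]
ee_rot: [-1.566, -0.0, -0.242]
wrist_force: [1.3, 9.0, -2.5]
width: 0.0157
```

Request:
step_arm([
  {"xyz":[-0.0003,-0.001,0],"twist":[0,0,0]},
  {"xyz":[-0.0005,-0.0019,0],"twist":[0,0,0]},
  {"xyz":[-0.0007,-0.0029,0],"twist":[0,0,0]},
])

```text
time: 20.82
tool_pos: [0.5752, 0.0468, 0.0332]
ee_rot: [-1.566, -0.0, -0.242]
wrist_force: [1.2, 8.3, -1.4]
width: 0.0161
```

Request:
step_arm([
  {"xyz":[-0.0003,-0.001,0],"twist":[0,0,0]},
  {"xyz":[-0.0005,-0.0019,0],"twist":[0,0,0]},
])

```text
time: 20.98
tool_pos: [0.5747, 0.0449, 0.0332]
ee_rot: [-1.566, -0.0, -0.242]
wrist_force: [1.9, 8.8, -1.5]
width: 0.0161
```

```bash
python3 - <<'E'
from h import *
p,d=robot.snapshot("top");crop(p,370,210,530,300,5,"pics/t26.png")
o=robot.get_obs();T=o["tool_pos"];print(T,mf(T),o["ee_rot"],o["wrist_force"])
E
```

```text
[0.57465692 0.04467964 0.03314003] (np.float64(-0.0978), np.float64(0.0005)) [-1.56650550e+00 -4.58843421e-04 -2.41891515e-01] [ 2.62979983  8.61715069 -2.65891018]
```

View pics/t26.png

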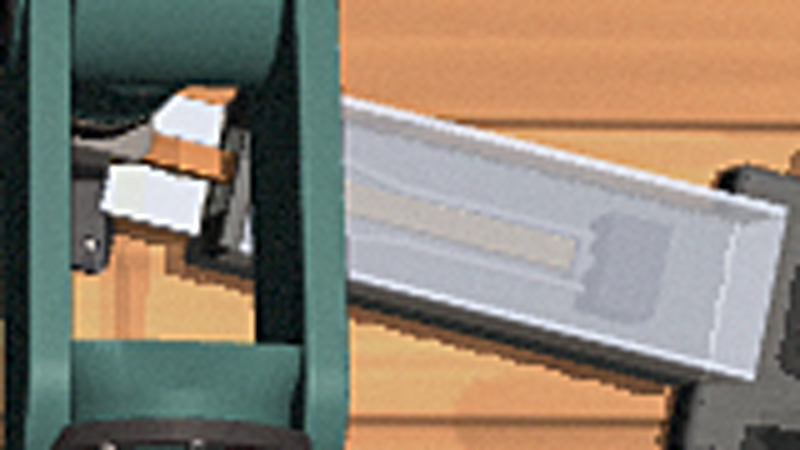

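Request:
step_arm([
  {"xyz":[-0.0003,-0.001,0],"twist":[0,0,0]},
  {"xyz":[-0.0005,-0.0019,0],"twist":[0,0,0]},
])

```text
time: 21.2
tool_pos: [0.5742, 0.043, 0.0332]
ee_rot: [-1.566, -0.001, -0.242]
wrist_force: [1.7, 8.2, -1.6]
width: 0.0161
```

Request:
step_arm([
  {"xyz":[-0.0003,-0.001,0],"twist":[0,0,0]},
  {"xyz":[-0.0003,-0.001,0],"twist":[0,0,0]},
])

```text
time: 21.37
tool_pos: [0.5738, 0.0418, 0.0331]
ee_rot: [-1.567, -0.0, -0.242]
wrist_force: [2.1, 8.8, -2.2]
width: 0.0159
```

Request:
step_arm([
  {"xyz":[-0.0003,-0.001,0],"twist":[0,0,0]},
  {"xyz":[-0.0003,-0.001,0],"twist":[0,0,0]},
])

```text
time: 21.53
tool_pos: [0.5735, 0.0408, 0.0331]
ee_rot: [-1.567, -0.0, -0.242]
wrist_force: [2.4, 8.5, -2.0]
width: 0.0159
```

Request:
step_arm([
  {"xyz":[-0.0003,-0.001,0],"twist":[0,0,0]},
  {"xyz":[-0.0003,-0.001,0],"twist":[0,0,0]},
])

```text
time: 21.7
tool_pos: [0.5734, 0.0403, 0.0332]
ee_rot: [-1.566, -0.001, -0.242]
wrist_force: [2.1, 9.5, -2.6]
width: 0.0159
```

Request:
step_arm([
  {"xyz":[-0.0003,-0.001,0],"twist":[0,0,0]},
  {"xyz":[-0.0003,-0.001,0],"twist":[0,0,0]},
])

```text
time: 21.87
tool_pos: [0.5735, 0.0403, 0.0336]
ee_rot: [-1.564, -0.001, -0.242]
wrist_force: [2.1, 10.8, -1.3]
width: 0.0158
```

```bash
python3 - <<'E'
from h import *
p,d=robot.snapshot("top");crop(p,370,210,530,300,5,"pics/t27.png")
o=robot.get_obs();T=o["tool_pos"];print(T,mf(T),o["ee_rot"],o["wrist_force"])
E
```

```text
[0.57345402 0.04032775 0.03351641] (np.float64(-0.0932), np.float64(0.0004)) [-1.56370600e+00 -1.02052791e-03 -2.41462616e-01] [ 3.06021485 11.86038103 -0.53105262]
```

View pics/t27.png

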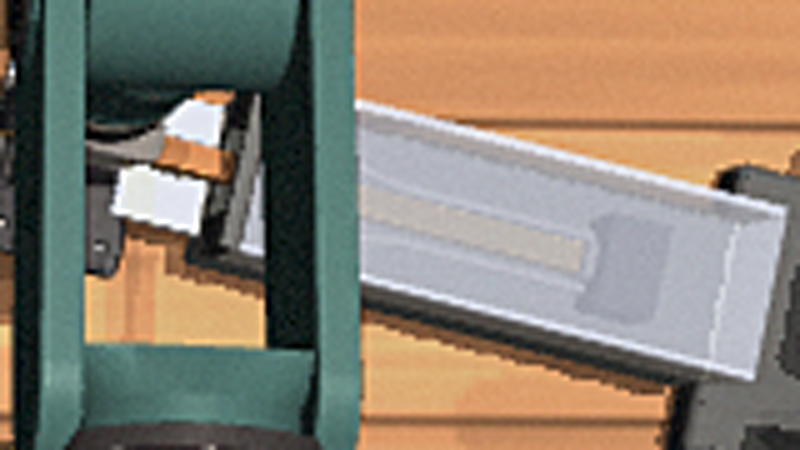

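Request:
step_arm([
  {"xyz":[-0.0003,-0.001,0],"twist":[0,0,0]},
  {"xyz":[-0.0005,-0.0019,0],"twist":[0,0,0]},
  {"xyz":[-0.0005,-0.0019,0],"twist":[0,0,0]},
])

```text
time: 22.17
tool_pos: [0.5736, 0.0403, 0.0341]
ee_rot: [-1.56, -0.002, -0.241]
wrist_force: [3.4, 15.8, -0.3]
width: 0.0158
```

Request:
step_arm([
  {"xyz":[-0.0003,-0.001,0],"twist":[0,0,0]},
  {"xyz":[-0.0005,-0.0019,0],"twist":[0,0,0]},
  {"xyz":[-0.0005,-0.0019,0],"twist":[0,0,0]},
])

```text
time: 22.42
tool_pos: [0.5737, 0.0403, 0.0346]
ee_rot: [-1.556, -0.003, -0.241]
wrist_force: [5.5, 19.9, 0.2]
width: 0.016
```

Request:
step_arm([
  {"xyz":[0.001,0.0039,0],"twist":[0,0,0]},
  {"xyz":[0.0024,0.0097,0],"twist":[0,0,0]},
  {"xyz":[0.0043,0.0175,0],"twist":[0,0,0]},
  {"xyz":[0.0067,0.0272,0],"twist":[0,0,0]},
  {"xyz":[0.0096,0.0388,0],"twist":[0,0,0]},
  {"xyz":[0.012,0.0485,0],"twist":[0,0,0]},
  {"xyz":[0.0149,0.0602,0],"twist":[0,0,0]},
  {"xyz":[0.0178,0.0718,0],"twist":[0,0,0]},
  {"xyz":[0.0207,0.0835,0],"twist":[0,0,0]},
  {"xyz":[0.0235,0.0951,0],"twist":[0,0,0]},
  {"xyz":[0.0264,0.1068,0],"twist":[0,0,0]},
  {"xyz":[0.0288,0.1165,0],"twist":[0,0,0]},
])

```text
time: 23.42
tool_pos: [0.6006, 0.1509, 0.033]
ee_rot: [-1.571, -0.001, -0.242]
wrist_force: [-0.2, 0.3, -1.2]
width: 0.0155
```

```bash
python3 - <<'E'
from h import *
p,d=robot.snapshot("scene");crop(p,60,170,310,290,3.2,"pics/s28.png")
p,d=robot.snapshot("top");crop(p,360,200,530,300,4.7,"pics/t28.png")
o=robot.get_obs();T=o["tool_pos"];print(T,mf(T),o["ee_rot"],o["wrist_force"])
E
```

```text
[0.6006071  0.15129451 0.03291865] (np.float64(-0.2075), np.float64(0.0001)) [-1.57036132e+00 -5.21348125e-04 -2.39996714e-01] [-0.86772867  0.3870706  -0.28178942]
```

View pics/s28.png

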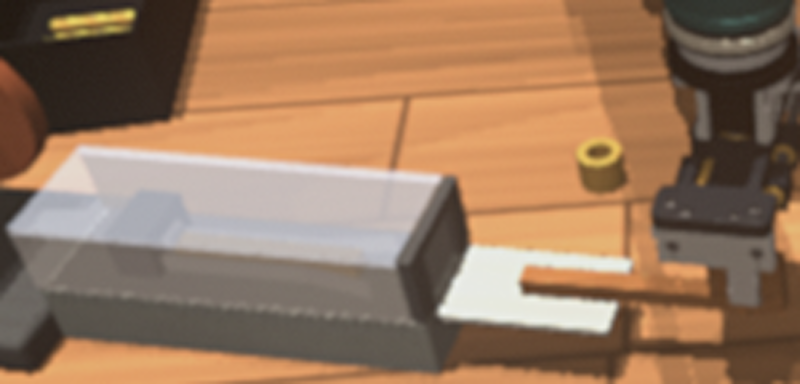

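View pics/t28.png

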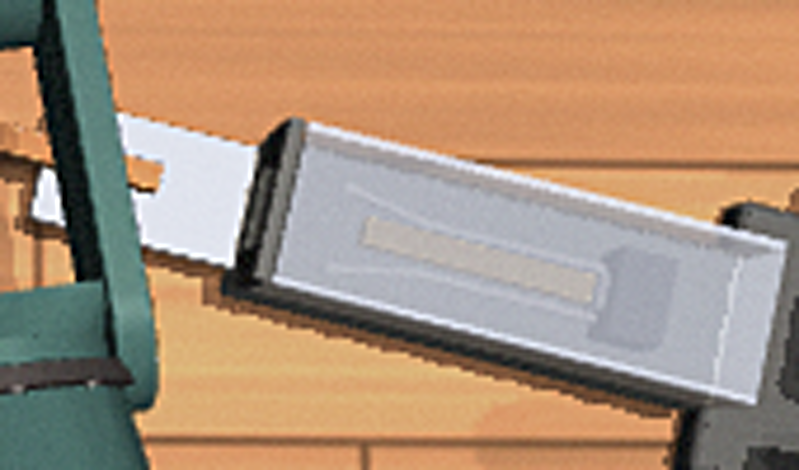

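Request:
step_arm([
  {"xyz":[0,0,0.03],"twist":[0,0,0]},
  {"xyz":[0,0.01,0.07],"twist":[0,0,0]},
  {"xyz":[-0.01,0.02,0.09],"twist":[0,0,5]},
  {"xyz":[-0.03,0.03,0.09],"twist":[0,0,10]},
  {"xyz":[-0.05,0.04,0.09],"twist":[0,0,15]},
  {"xyz":[-0.075,0.05,0.09],"twist":[0,0,20]},
  {"xyz":[-0.1,0.06,0.09],"twist":[0,0,25]},
  {"xyz":[-0.125,0.07,0.09],"twist":[0,0,30]},
  {"xyz":[-0.145,0.08,0.09],"twist":[0,0,34.7]},
  {"xyz":[-0.159,0.086,0.07],"twist":[0,0,34.7]},
  {"xyz":[-0.159,0.086,0.04],"twist":[0,0,34.7]},
  {"xyz":[-0.159,0.086,0.01],"twist":[0,0,34.7]},
])

```text
time: 24.52
tool_pos: [0.4416, 0.2359, 0.0437]
ee_rot: [-1.571, -0.005, 0.365]
wrist_force: [-0.8, -0.2, -1.0]
width: 0.0157
```

Request:
step_arm([
  {"xyz":[0,0,-0.01],"twist":[0,0,0]},
  {"xyz":[0,0,-0.02],"twist":[0,0,0]},
  {"xyz":[0,0,-0.03],"twist":[0,0,0]},
  {"xyz":[0,0,-0.038],"twist":[0,0,0]},
  {"xyz":[0,0,-0.044],"twist":[0,0,0]},
  {"xyz":[0,0,-0.05],"twist":[0,0,0]},
  {"xyz":[0,0,-0.05],"twist":[0,0,0]},
  {"xyz":[0,0,-0.05],"twist":[0,0,0]},
])

```text
time: 25.18
tool_pos: [0.4415, 0.2353, -0.0071]
ee_rot: [-1.571, -0.0, 0.363]
wrist_force: [-0.3, 0.3, -1.4]
width: 0.0154
```

```bash
python3 - <<'E'
from h import *
p,d=robot.snapshot("scene");crop(p,200,120,400,270,4,"pics/s29.png")
o=robot.get_obs();T=o["tool_pos"];print(T,o["ee_rot"],o["wrist_force"])
E
```

```text
[ 0.44170159  0.23544625 -0.0067397 ] [-1.57079728e+00 -9.32800159e-04  3.63111998e-01] [ 0.72368283  0.52490516 -0.93794323]
```

View pics/s29.png

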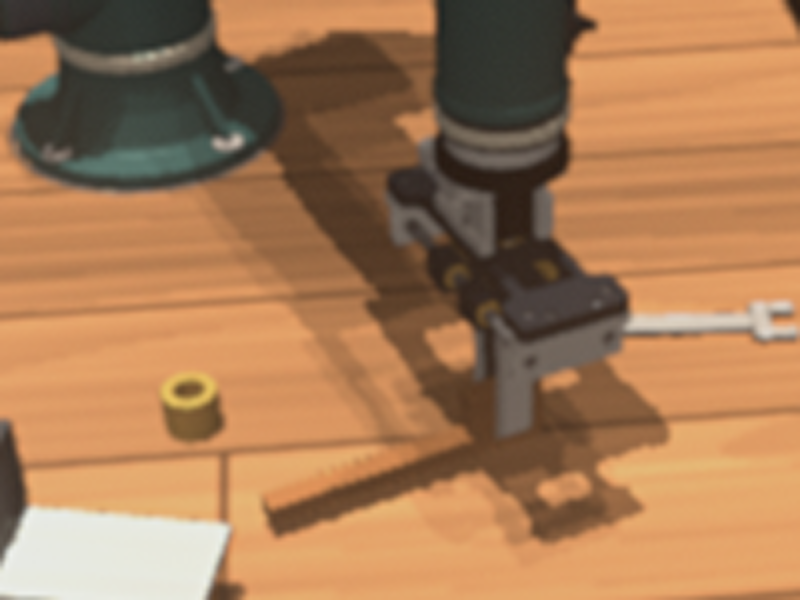

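Request:
step_arm([
  {"xyz":[0,0,-0.004],"twist":[0,0,0]},
  {"xyz":[0,0,-0.008],"twist":[0,0,0]},
  {"xyz":[0,0,-0.011],"twist":[0,0,0]},
  {"xyz":[0,0,-0.0125],"twist":[0,0,0]},
  {"xyz":[0,0,-0.0125],"twist":[0,0,0]},
])

```text
time: 25.65
tool_pos: [0.4414, 0.2357, -0.0195]
ee_rot: [-1.57, -0.001, 0.363]
wrist_force: [-0.7, 1.1, -0.5]
width: 0.0159
```

Request:
step_arm([
  {"xyz":[0,0,-0.001],"twist":[0,0,0]},
  {"xyz":[0,0,-0.001],"twist":[0,0,0]},
])

```text
time: 25.82
tool_pos: [0.4416, 0.2356, -0.0202]
ee_rot: [-1.571, -0.001, 0.363]
wrist_force: [-0.9, 1.6, 2.5]
width: 0.016
```

Request:
step_arm([
  {"xyz":[0,0,-0.001],"twist":[0,0,0]},
  {"xyz":[0,0,-0.001],"twist":[0,0,0]},
])

```text
time: 25.98
tool_pos: [0.4416, 0.2357, -0.0202]
ee_rot: [-1.571, -0.001, 0.363]
wrist_force: [-3.3, 0.8, 7.5]
width: 0.0159
```

Contact with the bench is felt at 7.5 N. Releasing, then lifting clear.

Request:
step_arm([
  {"xyz":[0,0,0.001],"twist":[0,0,0]},
  {"xyz":[0,0,0.001],"twist":[0,0,0]},
  {"xyz":[0,0,0.001],"twist":[0,0,0]},
  {"xyz":[0,0,0.001],"twist":[0,0,0]},
  {"xyz":[0,0,0.001],"twist":[0,0,0]},
  {"xyz":[0,0,0.001],"twist":[0,0,0]},
], fingers=140)

```text
time: 26.48
tool_pos: [0.4411, 0.2351, -0.021]
ee_rot: [-1.571, 0.0, 0.363]
wrist_force: [0.5, -0.5, 0.2]
width: 0.0421
```

Request:
step_arm([
  {"xyz":[0,0,0.02],"twist":[0,0,0]},
  {"xyz":[0,0,0.05],"twist":[0,0,0]},
  {"xyz":[0,0,0.09],"twist":[0,0,0]},
  {"xyz":[0,0,0.13],"twist":[0,0,0]},
  {"xyz":[0,0,0.17],"twist":[0,0,0]},
  {"xyz":[-0.03,0.02,0.2],"twist":[0,0,0]},
  {"xyz":[-0.06,0.05,0.2],"twist":[0,0,0]},
  {"xyz":[-0.09,0.08,0.2],"twist":[0,0,0]},
  {"xyz":[-0.12,0.11,0.2],"twist":[0,0,0]},
  {"xyz":[-0.13,0.14,0.2],"twist":[0,0,0]},
  {"xyz":[-0.13,0.16,0.2],"twist":[0,0,0]},
  {"xyz":[-0.13,0.16,0.2],"twist":[0,0,0]},
])

```text
time: 27.48
tool_pos: [0.3097, 0.3983, 0.1789]
ee_rot: [-1.57, -0.0, 0.368]
wrist_force: [-0.2, 0.7, -0.2]
width: 0.0424
```

```bash
python3 - <<'E'
from h import *
s,ds=robot.snapshot("scene");cv2.imwrite("pics/s30.png",s[:,:,::-1])
p,d=robot.snapshot("top");cv2.imwrite("pics/t30.png",p[:,:,::-1]);crop(p,280,200,530,310,3.2,"pics/t30c.png")
o=robot.get_obs();T=o["tool_pos"];print(T,o["wrist_force"],o["width"])
c=CI["top"];v,u=np.mgrid[0:480,0:640];P=(np.stack([(u-c["cx"])/c["fx"]*d,(v-c["cy"])/c["fy"]*d,d],-1)-c["t"])@c["R"]
b=np.abs(P[...,2]-.044)<.008; b[:270]=0;b[300:]=0;b[:,:285]=0;b[:,325:]=0
if b.any():
    C=max(cv2.findContours(b.astype(np.uint8),0,1)[0],key=cv2.contourArea)
    W=np.array([onz("top",*q,.044) for q in C[:,0].astype(float)])[:,:2].astype(np.float32);print("handle",cv2.minAreaRect(W*1000),np.median(P[b][:,2]))
hsv=cv2.cvtColor(p,cv2.COLOR_RGB2HSV)
ms=((hsv[...,1]<40)&(hsv[...,2]>190)).astype(np.uint8);ms[:215]=0;ms[262:]=0;ms[:,:360]=0;ms[:,416:]=0
C=max(cv2.findContours(ms,0,1)[0],key=cv2.contourArea);W=np.array([onz("top",*q,.05) for q in C[:,0].astype(float)]);mm=np.array([mf(w) for w in W]);print("shelf",mm.min(0),mm.max(0),np.polyfit([mf(q)[0] for q in P[ms>0]],P[ms>0][:,2],1))
# bar in tunnel by warm hue
r=p.astype(int);m=((r[...,0]-r[...,2])>5).astype(np.uint8);m[:235]=0;m[275:]=0;m[:,:432]=0;m[:,:]=m;m[:,490:]=0
C=max(cv2.findContours(m,0,1)[0],key=cv2.contourArea);W=np.array([onz("top",*q,.066) for q in C[:,0].astype(float)]);mm=np.array([mf(w) for w in W]);print("bar",cv2.contourArea(C),mm.min(0),mm.max(0),cv2.minAreaRect((mm*1000).astype(np.float32)))
E
```

```text
[0.31095375 0.39515955 0.17879527] [-0.39466112 -0.58886253  0.1796189 ] 0.04266035361110223
handle ((444.4862060546875, 235.03564453125), (15.772987365722656, 49.325904846191406), 20.149097442626953) 0.04297141901010386
shelf [-0.1187 -0.0344] [-0.0032  0.0347] [-0.57356491  0.01831658]
bar 226.5 [ 0.062  -0.0056] [0.1902 0.0096] ((126.097900390625, 1.9680070877075195), (15.07913589477539, 128.260009765625), 89.72005462646484)
```

View pics/s30.png

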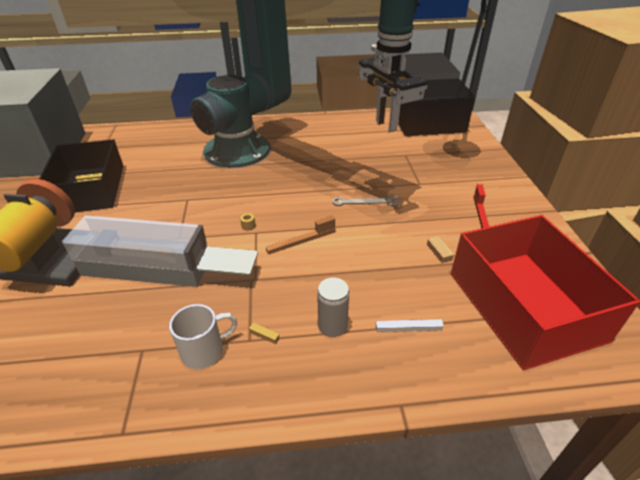

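View pics/t30c.png

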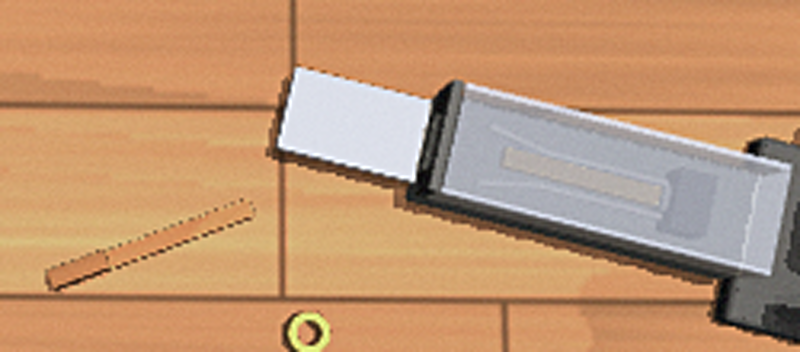

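```bash
python3 - <<'E'
from h import *
p,d=robot.snapshot("top");c=CI["top"]
for s in (.02,.04,.06,.08,.1):
    X=M-F*s;u,v=proj("top",[*X,.05]).round().astype(int);z=np.median(d[v-2:v+3,u-2:u+3])
    print(s,(c["R"].T@(np.array([(u-c["cx"])/c["fx"]*z,(v-c["cy"])/c["fy"]*z,z])-c["t"])).round(4))
E
```

```text
0.02 [ 0.5562 -0.0297  0.049 ]
0.04 [ 0.5612 -0.0112  0.0491]
0.06 [0.5663 0.0072 0.0493]
0.08 [0.5688 0.0283 0.0488]
0.1 [0.5739 0.0468 0.0494]
```

The depth readings along the shelf are flat at 49 mm, so it is level. The earlier slope fit picked up wall pixels. The bar's tail is about 62 mm deep and its centre 126 mm deep, and it lies in line. Handing in.

```bash
python3 -c "
from bench import robot
print(robot.close_job())"
```

```text
the job is handed in; nothing more can be done
None
```

The job is done and handed in at about 28 s of the 72 s allowed; no verdict was reported.

**What I did**
- I folded the shelf down until the force rose at its stop.
- I laid the brass bar on the shelf with its nose about 50 mm through the flap.
- I pushed it home with the wooden stick. The push ran at about 9 N, then the stick stopped moving and the force rose to about 20 N, which is the plunger's hard stop.
- I drew the stick out and set it down on its blade 3 mm from where it started, then moved the gripper clear.

**Last checks**
- **Bar:** its centre is about 126 mm deep, 2 mm off the centre line and in line to within about 0.3°.
- **Shelf:** flat by depth, 48.8–49.4 mm along its length.
- **Flap:** looked shut in the pictures. I did not measure its angle.
- **Stick:** handle top at 43 mm, as before, so it rests on its blade.
- **Other things:** they look unmoved by eye. I did not measure them again.

**What disagreed**
- The fingertips sat about 37 mm higher than the reported tool position and the 8 mm tip offset imply. I found this at the shelf contact and corrected every height for it.
- One automatic slope fit of the shelf gave a false tilt because wall pixels got into it; direct depth points showed it level.
- The plunger's travel could not be read directly. That it is home rests on the hard stop felt and on the picture.

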